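Weigh the dye pot from behind the bottles

ROBOT

A 7-joint arm with a two-finger parallel gripper is mounted at the origin on the work surface. World frame = base frame: x ahead of the robot, y to its left, z up, the work surface at z = 0. Lengths are in mm, angles in rad, forces in N, time in s.
With the tool pointing down it reaches from about 350 to 900 mm from the base axis. Payload 7.2 kg.
Tool frame: the origin (TCP) lies on the centre line of the jaws, within the pads' length; the fingertips stand 25 mm ahead of it and the grasp point (between the pads) lies 6 mm ahead of it (arm.tip_extent is the distance from the TCP to the fingertips, in mm); y points along the fingers, z is the direction in which the jaws open and shut, and the axes are right-handed (so a half turn about y gives the same grasp; the last joint's range is limited). The gripper opens to 88 mm and grips with 3 to 60 N. Pads are 20 mm wide; open, the fingers measure 115 mm over their backs; the gripper's body (75 mm by 178 mm) begins 61 mm behind the grasp point.
Start: joints at [1.17, 0.411, -0.013, 1.596, 0.006, 1.134, -0.082], TCP at [204.17, -590.714, 247.653] pointing down, gripper open.
Joint ranges: [-2.95, 2.95], [-0.29, 1.99], [-1.47, 1.44], [0.14, 2.54], [-1.03, 4.17], [0.13, 1.85], [-2.86, 2.86]. Speed limits (rad/s): [2.39, 2.39, 3.01, 3.01, 3.14, 3.14, 3.14].

INTERFACE

Orientations are given as a rotation vector (axis times angle).
In Python, from rig import arm, viewer, job, models gives the robot as it stands.
- The arm moves only by the tool jog_arm, never from a script. Its arguments are lists of equal length, an entry for each row: "fingers": the closure, from -1 (fully open) to 1 (shut); "offset": the shift along the tool's x, y, z in cm, a list of three; "rotation": the turn, a rotation vector about the tool's x, y, z in degrees, a list of three. A call has 1 to 10 rows; each row shifts and turns the pose as measured when the row begins, along the tool's axes as they then stand; what a row does not reach is not made up. A row lasts 1/12 s, in which the tool goes at most 41.7 mm and 7.16 degrees, less where a joint would pass 70% of its speed; a pose out of reach is approached as far as the arm can. A call is refused whole if a number of a shift passes 4.17 or a number of a turn 7.16, either way. A call with a gripper value outside its range is refused whole. The fingers move at their own pace and stop on an object; "force" is the grip in N (left out, the last holds). Time passes only in rows, so rows that do not move let the fingers close. It gives the time, the measured TCP pose, the force and the opening at its end, in the units of the state.
- arm.get_obs(): the state, without advancing time (a new reading comes with each control period).
- viewer.read_camera(name): name is "scene" or "top" or "wrist"; returns (picture, depth): 400x640x3 uint8, red, green, blue; 400x640 float32, mm along the optical axis (not along the pixel's ray), 0 where there is no reading.
- viewer.get_calibration(name): a dict with "intrinsics" (3x3 intrinsics, pixels), "dist_coeffs" ([k1, k2, p1, p2, k3] as OpenCV has them; the pictures are not rectified), "R" (3x3) and "t" (3): a world point X has camera coordinates R X + t. Camera axes: x right, y down, z forward; pixel columns grow to the right and rows downward; lengths in mm; the calibration is good to about 2 mm. A picture is of the moment at which its call begins: read the wrist's pose just before it. get_calibration takes no time and is no camera call; for the wrist camera it gives the pose at the moment of the call.
- job.finish_job(): hands the job in, once; it reports no verdict.
Trained networks look in the newest picture that a camera, given by its name, has taken for a name from the list of things; names that differ only in an ending like _2 or _b are one class to them, and where a whole thing is asked for, a point or a joint stands for the part that bears it (a point fixed in the world has none). Each returns a list of dicts, best first, with "score" (0 to 1); they miss things now and then, are a little off and sometimes report something else, mostly with a low value. They report only what shows in the picture. A call takes as long as a camera call. They do not tell look-alikes from the thing itself.
- models.cut_out(query, camera): "mask" (400x640 bool, what is visible of it) and "position" ([row, column] in pixels, amid what is visible of it).
The state is a dict: "t": time; "joint_pos": joint angles; "joint_velocities": joint speeds; "tau": joint torques, N m; "position": TCP position; "tcp_rot": TCP orientation; "contact_force": force on the tool from outside, world axes, zero at the start; "moment": the same for the moment, N m; "gripper_width": finger opening in mm.
Only numpy, scipy, OpenCV 4.12 (cv2) and the standard library are available. Lean on these libraries where they do the work, as an engineer would, in place of code of your own. Each camera call takes 0.05 s, during which the arm holds its last target. There are 200 camera calls.

TASK

The low white dye pot on the turntable is hemmed in by three tall bottles: first stand all three bottles on the drip tray, then take the pot to the middle of the balance pan, and only then put each bottle back on the very seat of the turntable that it came from. Keep the bottles and the pot upright throughout, and leave the small steel beaker and the squat amber jar on the turntable where they stand.

Things in the scene. Friction and masses are not known exactly. Their poses are not given: they have to be found in the camera images.
- turntable: Round dark steel deck with black rim, 300 mm across, fixed (does not turn). Origin: centre of underside; deck top 20 mm up. Flat pale rings mark the seats; in its own axes bottle seats near (-24,0), (40,64), (40,-64) mm, pot seat near (40,0), beaker and jar near (-85,70) and (-85,-70). Which bottle is on which seat, and which of beaker and jar on which side, varies; all stand up to 3 mm off in x and y.
- tray: Drip tray: square shallow white plastic tray 220 x 220 mm, fixed, to the left or right of the turntable, empty at the start. Origin: centre of its underside; floor 4 mm above it, rim 4 mm thick with its top 14 mm above the underside. x and y run along its sides.
- balance: Bench balance: white housing with a display and a round steel pan 110 mm across, fixed, on the other side of the turntable from the tray. Origin: on the underside, straight below the middle of the pan; pan top 62 mm up, housing top 52 mm up. The housing reaches 145 mm to -x (display side), 75 mm to +x and 85 mm either way in y.
- straight_bottle: Tall straight round white bottle, 50 mm across, 130 mm tall; its black cap, the top 22 mm, is 52 mm across, about as wide as the bottle. Loose, about 0.2 kg. Origin: centre of its underside, z up.
- square_bottle: Tall white bottle of square section 46 x 46 mm up to 92 mm, then a round black cap 34 mm across from 98 to 128 mm (its top). Loose, about 0.2 kg. Origin: centre of its underside, z up. x and y run along its sides.
- necked_bottle: Tall round white bottle, 52 mm across up to 70 mm, tapering to a narrow neck, with a slim black cap 25 mm across from 106 to 138 mm (its top). Loose, about 0.2 kg. Origin: centre of its underside, z up.
- dye_pot: Low round white pot, 56 mm across, 60 mm tall, with a waist 48 mm across at 26 to 30 mm up; upper collar 30 to 56 mm up, 56 mm across; grey lid button 38 mm across on top. About 0.15 kg, loose. Origin: centre of underside, z up. On the turntable between the three bottles, about 64 mm from the middle of each: a gripper does not fit round it while they are there.
- steel_beaker: Small open steel beaker, 44 mm across the rim, 52 mm tall, loose, on the turntable; not to be moved. Origin: centre of its underside.
- squat_jar: Squat amber jar with a brass lid, 46 mm across, 42 mm tall, loose, on the turntable; not to be moved. Origin: centre of its underside.
There are look-alikes about, which are no part of the job. What is shaped like the dye_pot but green or red is not meant.

How it is judged (in metres and radians):
On the way, in this order (a step that is already met when the one before it is completed fails the run):
1. all three bottles stand upright on the tray, the pot still on its seat (x of straight_bottle in the frame of tray between -0.1 and 0.1 m and y of straight_bottle in the frame of tray between -0.1 and 0.1 m and z of straight_bottle in the frame of tray between -0.002 and 0.01 m and angle between each of straight_bottle, square_bottle, necked_bottle's own z axis and vertical below 0.1 rad and x of square_bottle in the frame of tray between -0.1 and 0.1 m and y of square_bottle in the frame of tray between -0.1 and 0.1 m and z of square_bottle in the frame of tray between -0.002 and 0.01 m and x of necked_bottle in the frame of tray between -0.1 and 0.1 m and y of necked_bottle in the frame of tray between -0.1 and 0.1 m and z of necked_bottle in the frame of tray between -0.002 and 0.01 m and distance of dye_pot from where it was at the start of the episode below 0.03 m), for 0.2 s.
2. the pot stands in the middle of the balance pan, the bottles still on the tray (horizontal distance between dye_pot and balance below 0.015 m and z of dye_pot in the frame of balance between 0.056 and 0.068 m and angle between each of dye_pot, straight_bottle, square_bottle, necked_bottle's own z axis and vertical below 0.1 rad and x of straight_bottle in the frame of tray between -0.1 and 0.1 m and y of straight_bottle in the frame of tray between -0.1 and 0.1 m and z of straight_bottle in the frame of tray between -0.002 and 0.01 m and x of square_bottle in the frame of tray between -0.1 and 0.1 m and y of square_bottle in the frame of tray between -0.1 and 0.1 m and z of square_bottle in the frame of tray between -0.002 and 0.01 m and x of necked_bottle in the frame of tray between -0.1 and 0.1 m and y of necked_bottle in the frame of tray between -0.1 and 0.1 m and z of necked_bottle in the frame of tray between -0.002 and 0.01 m), for 0.2 s.
At the end, for the whole second after the job is handed in: The pot stands upright on the balance pan, its middle within 15 mm of the pan's; each bottle stands upright within 15 mm of where it stood at the start; the beaker and the jar stand within 20 mm of where they were; all are let go and at rest (horizontal distance between dye_pot and balance below 0.015 m and z of dye_pot in the frame of balance between 0.056 and 0.068 m and angle between each of dye_pot, straight_bottle, square_bottle, necked_bottle's own z axis and vertical below 0.1 rad and linear speed of each of dye_pot, straight_bottle, square_bottle, necked_bottle below 0.02 m/s and distance of each of straight_bottle, square_bottle, necked_bottle from where it was at the start of the episode below 0.015 m and distance of each of steel_beaker, squat_jar from where it was at the start of the episode below 0.02 m and angle between each of steel_beaker, squat_jar's own z axis and vertical below 0.15 rad); the robot touches nothing.
It fails at once if a bottle or the pot tips over (more than 35 degrees) (angle between any of straight_bottle, square_bottle, necked_bottle, dye_pot's own z axis and vertical above 0.61 rad).
It fails at once if the beaker or the jar is shifted by more than 20 mm or tipped over (distance of any of steel_beaker, squat_jar from where it was at the start of the episode above 0.02 m or angle between any of steel_beaker, squat_jar's own z axis and vertical above 0.5 rad).
It also fails if it takes over 138 s, if anything falls off the work surface, if the arm or the gripper's body presses on something with over 40 N, if the wrist force passes 120 N, or if a joint passes its speed limit or range.

## Working session

There is one attempt and no reset: what is moved stays moved. The work goes in short steps, Python scripts to look and compute and a tool call to move; the robot and the scene stay as the last step left them, time stands still between calls to the robot, and variables do not carry over. Pictures are saved under pics/ and viewed, about 12 in all and at most 16, crops included, and the job is handed in when it is done.

Besides the shell and the picture viewer there is one more tool, called as a command line: name --argument value ..., lists and objects as JSON in quotes. jog_arm: Moves the arm, as the interface text tells. Its arguments: {"type":"object","properties":{"fingers":{"type":"array"},"offset":{"type":"array"},"rotation":{"type":"array"},"force":{"type":"number"}},"required":["fingers","offset","rotation"]}

```bash
mkdir -p pics; ls
python3 - <<'E'
from rig import arm,viewer,job,models
import cv2,numpy as np
o=arm.get_obs();print({k:np.round(v,3) for k,v in o.items()})
a=[]
for n in("scene","top"):
    p,d=viewer.read_camera(n);c=viewer.get_calibration(n)
    print(n,np.round(c["R"],3),np.round(c["t"]),c["intrinsics"])
    np.savez(f"{n}.npz",p=p,d=d)
    a.append(p)
    cv2.imwrite(f"pics/{n}0.png",p[:,:,::-1])
E
```

```text
pics
{'t': np.float64(0.0), 'joint_pos': array([ 1.17 ,  0.412, -0.013,  1.597,  0.006,  1.134, -0.082]), 'joint_velocities': array([ 0.001,  0.   , -0.002,  0.001, -0.001,  0.002, -0.001]), 'tau': array([-1.0000e-03, -5.8795e+01,  6.4100e-01, -2.9108e+01, -5.4000e-02,
        1.8000e-02,  0.0000e+00]), 'position': array([ 203.98 , -590.272,  246.806]), 'tcp_rot': array([-0.343,  2.043, -2.04 ]), 'contact_force': array([ 0.151,  0.134, -0.682]), 'moment': array([-0.022,  0.003, -0.076]), 'gripper_width': np.float64(87.814)}
scene [[-0.612  0.791 -0.013]
 [ 0.685  0.521 -0.509]
 [-0.396 -0.32  -0.861]] [ 320. -339. 1291.] [[387.66297894   0.         317.66232911]
 [  0.         387.66297894 195.79562816]
 [  0.           0.           1.        ]]
top [[ 0.003 -1.    -0.001]
 [-0.994 -0.003 -0.107]
 [ 0.107  0.001 -0.994]] [ -5. 541. 978.] [[464.32467027   0.         321.49030508]
 [  0.         464.32467027 204.36460336]
 [  0.           0.           1.        ]]
```

View pics/top0.png

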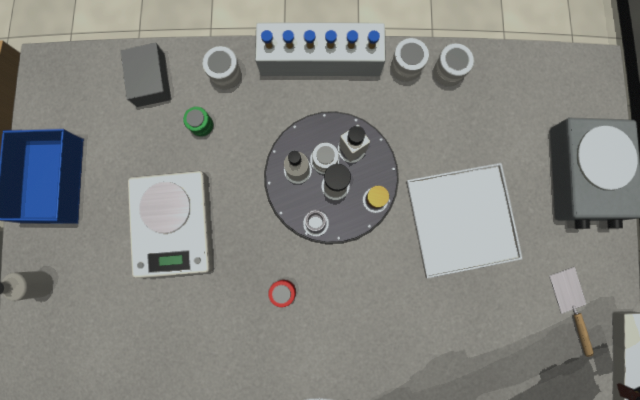

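View pics/scene0.png

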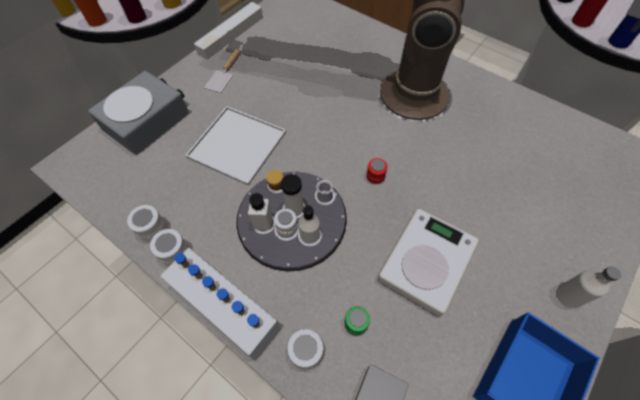

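Top view: necked bottle (295,160), square (354,140), straight (337,180), white pot (325,157), beaker (316,222), jar (376,198). Tray is at (464,220) and the balance pan at (164,207). Possible confusions for the pot are green (197,120), red (282,293), and the white cups at (220,66), (410,57) and (456,62). I choose the white pot at (325,157), between the bottles on the turntable.

```bash
cat > h.py <<'E'
from rig import arm,viewer,job,models
import cv2,numpy as np
from scipy.spatial.transform import Rotation as Ro
def cloud(n,save=None):
    c=viewer.get_calibration(n);p,d=viewer.read_camera(n)
    if save: cv2.imwrite(save,p[:,:,::-1])
    K=np.array(c["intrinsics"]);D=np.array(c["dist_coeffs"],float)
    v,u=np.mgrid[:400,:640]
    q=cv2.undistortPoints(np.stack([u,v],-1).reshape(-1,1,2).astype(float),K,D).reshape(400,640,2)
    X=np.dstack([q,np.ones((400,640))])*d[...,None]
    W=(X-np.array(c["t"]))@np.array(c["R"])
    W[d<=0]=np.nan
    return p,W
def slab(W,xy,r,z0,z1):
    m=(np.hypot(W[...,0]-xy[0],W[...,1]-xy[1])<r)&(W[...,2]>z0)&(W[...,2]<z1)
    P=W[m]
    if len(P)<4:return None
    (cx,cy),rad=cv2.minEnclosingCircle(P[:,:2].astype(np.float32))
    return np.round([len(P),np.median(P[:,2]),cx,cy,rad,*P[:,:2].mean(0)],1)
def state():
    o=arm.get_obs();R=Ro.from_rotvec(o["tcp_rot"]).as_matrix()
    print("t%.2f"%o["t"],"pos",np.round(o["position"],1),"y",np.round(R[:,1],3),"z",np.round(R[:,2],3),"w%.1f"%o["gripper_width"],"F",np.round(o["contact_force"],1),"j",np.round(o["joint_pos"],2))
    return o,R
E
python3 - <<'E'
from h import *
p,W=cloud("top")
for n,(u,v) in dict(neck=(294,157),sq=(356,135),st=(338,176),pot=(325,155),beak=(316,222),jar=(378,196),pan=(164,207),tray=(464,220)).items(): print(n,np.round(W[v-2:v+3,u-2:u+3].reshape(-1,3).mean(0),1))
def s(n,u,v,r,a,b): print(n,slab(W,W[v,u,:2],r,a,b))
s('neckcap',294,157,25,150,165);s('sqcap',356,135,28,140,155);s('stcap',338,176,35,143,157);s('potlid',325,155,35,72,88)
s('jar',378,196,35,52,70);s('beak',316,222,35,62,80);s('pan',164,207,58,58,66)
t=W[214:226,458:470].reshape(-1,3).mean(0)
for n,q in(('tray',None),):
    m=(abs(W[...,0]-t[0])<150)&(abs(W[...,1]-t[1])<150)&(W[...,2]>9)&(W[...,2]<18)&(p.min(2)>150)
    print('tray',cv2.minAreaRect(W[m][:,:2].astype(np.float32)),m.sum())
m=(np.hypot(W[...,0]-W[176,331,0],W[...,1]-W[176,331,1])<190)&(W[...,2]>14)&(W[...,2]<27)
print('tt',cv2.minAreaRect(W[m][:,:2].astype(np.float32)),W[m].mean(0))
for k,n in(("square_bottle","sqb"),("dye_pot","pot"),("balance","balance"),("tray","tray")):
    r=models.cut_out(k,"top")
    for x in r[:3]:
        P=W[x["mask"]];print(k,round(x["score"],2),np.round(x["position"]),np.round(np.nanmean(P,0)))
x=models.cut_out("square_bottle","top")
if x:
    P=W[x[0]["mask"]];P=P[(P[:,2]>100)&(P[:,2]<117)];print(len(P),cv2.minAreaRect(P[:,:2].astype(np.float32)))
cv2.imwrite("pics/crop.png",cv2.resize(p[100:260,250:530,::-1],None,fx=2.8,fy=2.8,interpolation=cv2.INTER_CUBIC))
E
```

```text
neck [618.6  49.4 157.8]
sq [664.8 -70.2 147.9]
st [583.5 -35.  149.3]
pot [639.5 -10.3  80.1]
beak [503.6   8.5  23.4]
jar [ 556.2 -122.3   61.3]
pan [531.2 331.2  62. ]
tray [ 510.2 -322.7    3. ]
neckcap [134.  157.6 619.5  49.6  12.2 619.   49.6]
sqcap [234.  147.6 667.3 -71.4  17.2 666.9 -70.8]
stcap [563.  149.5 582.7 -33.3  26.  582.2 -33.2]
potlid [520.   77.6 640.4 -10.4  27.6 640.2 -10.3]
jar [ 378.    61.8  556.5 -121.9   23.3  555.9 -121.8]
beak [154.   70.4 504.2  10.2  21.3 504.4  10.1]
pan [1996.    61.9  531.   331.9   56.3  531.   331.4]
tray ((0.0, 0.0), (0.0, 0.0), 0.0) 0
tt ((607.4246826171875, -25.111068725585938), (295.482666015625, 300.3524169921875), 33.83938980102539) [598.26704478 -21.87683062  19.74698365]
square_bottle 0.95 [141. 352.] [661. -69. 105.]
dye_pot 0.77 [156. 326.] [638.  -9.  75.]
dye_pot 0.73 [119. 197.] [722. 268.  48.]
dye_pot 0.73 [290. 284.] [353.  79.  53.]
balance 0.97 [225. 173.] [496. 321.  53.]
tray 0.81 [220. 462.] [ 511. -322.    4.]
247 ((667.1949462890625, -71.01139831542969), (45.94197463989258, 46.187808990478516), 34.69564437866211)
```

View pics/crop.png

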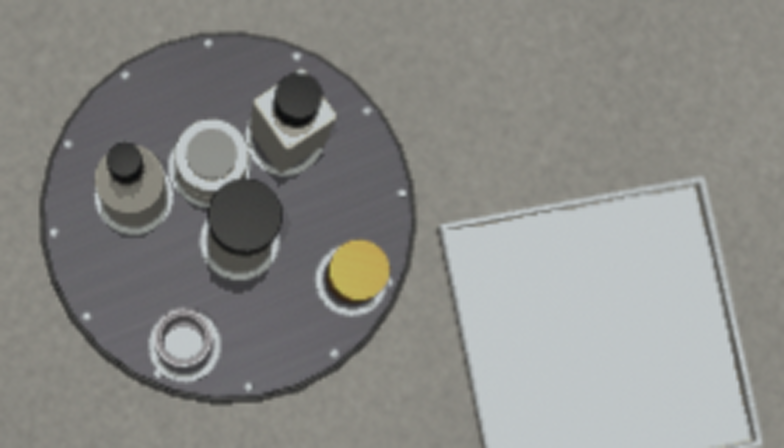

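```bash
cat >> h.py <<'E'
def go(xy,gz):
    "tool-frame cm offset to bring the grasp point to xy,gz"
    o,R=state();d=np.array([*xy,gz])-(o["position"]+6*R[:,1]);print("world d",np.round(d,1),"tool cm",np.round(R.T@d/10,2))
E
python3 - <<'E'
from h import *
p,W=cloud("top")
x=models.cut_out("tray","top")[0]["mask"]
P=W[x];P=P[(P[:,2]<20)&(P[:,2]>-2)];print(cv2.minAreaRect(P[:,:2].astype(np.float32)),len(P))
c=cv2.minAreaRect(np.argwhere(x)[:,::-1].astype(np.float32));print(c)
go((582.5,-33.3),240)
print(Ro.from_rotvec(arm.get_obs()["tcp_rot"]).as_matrix().round(3))
E
```

```text
((511.9917297363281, -324.015869140625), (221.5403289794922, 228.7271270751953), 10.725589752197266) 9611
((463.9038391113281, 219.5192108154297), (99.82310485839844, 98.45028686523438), 78.69007110595703)
t0.50 pos [ 204.2 -590.7  247.6] y [-0.  0. -1.] z [ 0.327 -0.945 -0.   ] w88.1 F [ 0.2 -0.5 -1.3] j [ 1.17  0.41 -0.01  1.6   0.01  1.13 -0.08]
world d [378.3 557.4  -1.6] tool cm [-53.97   0.16 -40.32]
[[-0.945 -0.     0.327]
 [-0.327  0.    -0.945]
 [-0.    -1.    -0.   ]]
```

jog_arm --fingers '[-1, -1, -1, -1, -1, -1, -1, -1, -1, -1]' --offset '[[-3.2, 0, -2.4], [-3.2, 0, -2.4], [-3.2, 0, -2.4], [-3.2, 0, -2.4], [-3.2, 0, -2.4], [-3.2, 0, -2.4], [-3.2, 0, -2.4], [-3.2, 0, -2.4], [-3.2, 0, -2.4], [-3.2, 0, -2.4]]' --rotation '[[0, 0, 0], [0, 0, 0], [0, 0, 0], [0, 0, 0], [0, 0, 0], [0, 0, 0], [0, 0, 0], [0, 0, 0], [0, 0, 0], [0, 0, 0]]' --force 25

```text
t: 1.33
position: [430.5, -256.3, 246.4]
tcp_rot: [-0.327, 2.046, -2.06]
contact_force: [0.2, -0.7, 0.5]
gripper_width: 87.6
```

```bash
python3 -c "
from h import *
go((582.5,-33.3),240)"
```

```text
t1.33 pos [ 430.5 -256.3  246.4] y [-0.001 -0.007 -1.   ] z [ 0.309 -0.951  0.007] w87.6 F [ 0.2 -0.7  0.5] j [ 0.63  0.21 -0.23  1.88  0.06  1.05 -0.88]
world d [152.  223.   -0.4] tool cm [-21.34  -0.14 -16.52]
```

jog_arm --fingers '[-1, -1, -1, -1, -1, -1, -1, -1]' --offset '[[-3.1, 0, -2.4], [-3.1, 0, -2.4], [-3.1, 0, -2.4], [-3.1, 0, -2.4], [-3.1, 0, -2.4], [-3.1, 0, -2.4], [-2.6, 0, -2], [0, 0, 0]]' --rotation '[[0, 0, 0], [0, 0, 0], [0, 0, 0], [0, 0, 0], [0, 0, 0], [0, 0, 0], [0, 0, 0], [0, 0, 0]]'

```text
t: 2.0
position: [590.5, -13.7, 247.1]
tcp_rot: [-0.326, 2.04, -2.051]
contact_force: [-0.5, -0.4, -0.7]
gripper_width: 88.3
```

```bash
python3 -c "
from h import *
p,W=cloud('wrist','pics/w1.png')
print(slab(W,(582.5,-33.3),32,141,160),slab(W,(667,-71),28,140,160),slab(W,(619.5,49.6),25,150,170))
go((582.5,-33.3),137)"
```

```text
[2965.   149.3  585.2  -34.2   26.1  586.4  -33.3] [1508.   147.3  669.4  -72.    17.1  669.4  -70.8] [884.  157.4 621.4  48.1  12.5 622.   47.7]
t2.05 pos [589.3 -16.3 247. ] y [ 0.005 -0.006 -1.   ] z [ 0.315 -0.949  0.008] w87.8 F [ 0.5 -0.3  1.1] j [ 0.21  0.37 -0.35  1.67  0.15  1.12 -1.44]
world d [  -6.8  -16.9 -104. ] tool cm [ 1.21 10.41  1.31]
```

View pics/w1.png

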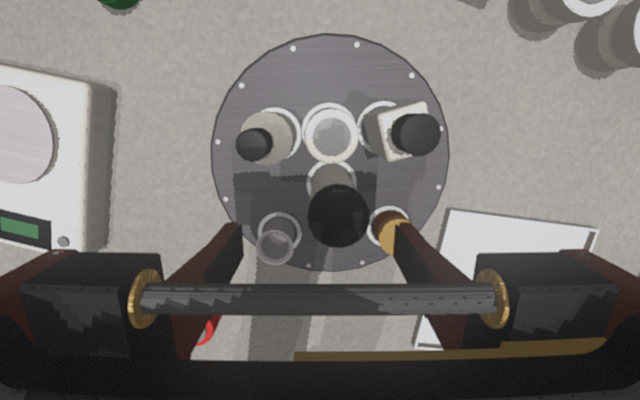

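Wrist view agrees: straight cap (337,215), square (415,133), necked (254,143), and pot (330,135) between them. Descending on the straight bottle.

jog_arm --fingers '[-1, -1, -1, -1, -1, -1, -1]' --offset '[[1.3, 0.2, 1.3], [0, 0, 0], [0, 3.2, 0], [0, 3.2, 0], [0, 2.6, 0], [0, 1, 0], [0, 0, 0]]' --rotation '[[0, 0, 0], [0, 0, 0], [0, 0, 0], [0, 0, 0], [0, 0, 0], [0, 0, 0], [0, 0, 0]]'

```text
t: 2.63
position: [581.6, -40.1, 144.7]
tcp_rot: [-0.314, 2.037, -2.062]
contact_force: [1.4, -0.2, 1.0]
gripper_width: 88.0
```

```bash
python3 -c "
from h import *
go((583.5,-33.7),137)"
```

```text
t2.63 pos [581.6 -40.1 144.7] y [ 0.01 -0.01 -1.  ] z [ 0.307 -0.952  0.013] w88.0 F [ 1.4 -0.2  1. ] j [ 0.23  0.47 -0.33  1.8   0.2   0.9  -1.45]
world d [ 1.8  6.4 -1.7] tool cm [-0.37  0.16 -0.56]
```

jog_arm --fingers '[-1, -1, 0.4, 0.6, 1, 1, 1, 1]' --offset '[[-0.4, 0.1, -0.6], [0, 0, 0], [0, 0, 0], [0, 0, 0], [0, 0, 0], [0, 0, 0], [0, 0, 0], [0, 0, 0]]' --rotation '[[0, 0, 0], [0, 0, 0], [0, 0, 0], [0, 0, 0], [0, 0, 0], [0, 0, 0], [0, 0, 0], [0, 0, 0]]'

```text
t: 3.3
position: [587.1, -33.2, 150.7]
tcp_rot: [-0.302, 2.032, -2.061]
contact_force: [0.4, 0.8, -2.7]
gripper_width: 51.6
```

```bash
python3 -c "
from h import *
go((583.5,-33.7),137)
go((550,-275),300)"
```

```text
t3.30 pos [587.1 -33.2 150.7] y [ 0.019 -0.011 -1.   ] z [ 0.305 -0.952  0.016] w51.6 F [ 0.4  0.8 -2.7] j [ 0.21  0.46 -0.33  1.79  0.2   0.9  -1.46]
world d [-3.7 -0.4 -7.7] tool cm [ 0.37  0.76 -0.08]
t3.30 pos [587.1 -33.2 150.7] y [ 0.019 -0.011 -1.   ] z [ 0.305 -0.952  0.016] w51.6 F [ 0.4  0.8 -2.7] j [ 0.21  0.46 -0.33  1.79  0.2   0.9  -1.46]
world d [ -37.2 -241.7  155.3] tool cm [ 10.69 -15.33  22.14]
```

jog_arm --fingers '[1, 1, 1, 1, 1, 1, 1, 1, 1, 1]' --offset '[[0, -1.5, 0], [0, -3, 0], [0, -3, 0], [0.5, -1, 0.6], [2, 0, 2], [2.8, 0, 3], [2.8, 0, 3], [2.8, 0, 3], [2.8, 0, 3], [2.8, 0, 3]]' --rotation '[[0, 0, 0], [0, 0, 0], [0, 0, 0], [0, 0, 0], [0, 0, 0], [0, 0, 0], [0, 0, 0], [0, 0, 0], [0, 0, 0], [0, 0, 0]]'

```text
t: 4.13
position: [479.4, -247.2, 233.3]
tcp_rot: [-0.325, 2.031, -2.047]
contact_force: [0.2, -0.4, -2.4]
gripper_width: 51.3
```

```bash
cat >> h.py <<'E'
_go=go
def go(xy,gz):
    _go(xy,gz);o=arm.get_obs();R=Ro.from_rotvec(o["tcp_rot"]).as_matrix()
    z0=np.array([0.315,-0.949,0]);T=np.c_[np.cross([0,0,-1],z0),[0,0,-1],z0]
    print("rot fix deg",np.round(Ro.from_matrix(R.T@T).as_rotvec(degrees=True),1))
E
python3 -c "
from h import *
go((448,-336),200)"
```

```text
t4.13 pos [ 479.4 -247.2  233.3] y [ 0.013 -0.006 -1.   ] z [ 0.322 -0.947  0.01 ] w51.3 F [ 0.2 -0.4 -2.4] j [ 0.6   0.29 -0.26  1.82  0.09  1.03 -0.94]
world d [-31.5 -88.7 -27.3] tool cm [5.87 2.73 7.36]
rot fix deg [-0.5  0.4 -0.6]
```

jog_arm --fingers '[1, 1, 1, 1, 1, 1]' --offset '[[2, 0, 2.4], [1.5, 0, 2], [0.8, 0, 1.2], [0.4, 0, 0.5], [0, 0, 0], [0, 0, 0]]' --rotation '[[-0.4, 0.3, -0.5], [0, 0, 0], [0, 0, 0], [0, 0, 0], [0, 0, 0], [0, 0, 0]]'

```text
t: 4.63
position: [439.9, -335.7, 227.9]
tcp_rot: [-0.324, 2.059, -2.064]
contact_force: [0.4, 0.8, -3.1]
gripper_width: 51.5
```

```bash
python3 -c "
from h import *
go((448,-336),200)"
```

```text
t4.63 pos [ 439.9 -335.7  227.9] y [-0.008 -0.003 -1.   ] z [ 0.299 -0.954  0.001] w51.5 F [ 0.4  0.8 -3.1] j [ 0.73  0.32 -0.21  1.78  0.08  1.05 -0.78]
world d [  8.1  -0.3 -21.9] tool cm [-0.79  2.19  0.27]
rot fix deg [-0.1 -1.   0.5]
```

jog_arm --fingers '[1, 1, 1, 1, 1, 1, 1]' --offset '[[-0.8, 1, 0.2], [0, 2.5, 0], [0, 2.5, 0], [0, 1.5, 0], [0, 0.7, 0], [0, 0.2, 0], [0, 0, 0]]' --rotation '[[0, -0.8, 0.4], [0, 0, 0], [0, 0, 0], [0, 0, 0], [0, 0, 0], [0, 0, 0], [0, 0, 0]]'

```text
t: 5.22
position: [456.7, -324.4, 137.9]
tcp_rot: [-0.34, 2.038, -2.034]
contact_force: [-0.3, 0.4, -2.6]
gripper_width: 51.7
```

```bash
python3 -c "
from h import *
go((448,-336),121)"
```

```text
t5.22 pos [ 456.7 -324.4  137.9] y [ 0.006  0.003 -1.   ] z [ 0.331 -0.944 -0.001] w51.7 F [-0.3  0.4 -2.6] j [ 0.7   0.43 -0.21  1.86  0.11  0.86 -0.8 ]
world d [ -8.7 -11.6 -10.9] tool cm [1.21 1.09 0.81]
rot fix deg [ 0.1  1.  -0.4]
```

jog_arm --fingers '[1, 1, 1, 1]' --offset '[[0.8, 0, 0.5], [0, 0.2, 0], [0, 0.3, 0], [0, 0.2, 0]]' --rotation '[[0, 0, 0], [0, 0, 0], [0, 0, 0], [0, 0, 0]]'

```text
t: 5.55
position: [453.3, -331.6, 134.8]
tcp_rot: [-0.338, 2.032, -2.033]
contact_force: [-4.7, 7.0, 22.9]
gripper_width: 51.6
```

jog_arm --fingers '[1, 0.3, -0.5, -1, -1, -1, -1, -1, -1]' --offset '[[0, -0.2, 0], [0, 0, 0], [0, 0, 0], [0, 0, 0], [0, 0, 0], [0, -2.5, 0], [0, -4, 0], [0, -4, 0], [0, -1, 0]]' --rotation '[[0, 0, 0], [0, 0, 0], [0, 0, 0], [0, 0, 0], [0, 0, 0], [0, 0, 0], [0, 0, 0], [0, 0, 0], [0, 0, 0]]'

```text
t: 6.3
position: [451.0, -332.5, 255.4]
tcp_rot: [-0.337, 2.035, -2.033]
contact_force: [1.5, -1.6, 0.5]
gripper_width: 87.6
```

```bash
python3 -c "
from h import *
p,W=cloud('top')
print(slab(W,(450,-331),40,123,145))
m=(np.hypot(W[...,0]-455,W[...,1]+330)<60)&(W[...,2]>100);print(m.sum(),np.nanmean(W[m],0) if m.any() else 0)
p,W=cloud('wrist')
print('wrist sees',slab(W,(450,-331),40,123,145))
go((668,-71.5),240)"
```

```text
[ 106.   132.8  451.6 -327.3   25.1  459.5 -316.7]
7727 [ 455.65444348 -292.87213465  506.63035286]
wrist sees [2523.   133.3  451.5 -332.1   25.8  452.8 -331.8]
t6.40 pos [ 450.5 -332.3  252.6] y [ 0.008  0.003 -1.   ] z [ 0.331 -0.943  0.   ] w87.9 F [ 0.2  0.6 -0.8] j [ 0.73  0.31 -0.23  1.74  0.07  1.09 -0.75]
world d [217.5 260.7  -6.6] tool cm [-29.15   0.92 -17.39]
rot fix deg [ 0.   1.  -0.5]
```

jog_arm --fingers '[-1, -1, -1, -1, -1, -1, -1, -1, -1, -1]' --offset '[[-3.4, 0, -2], [-3.4, 0, -2], [-3.4, 0, -2], [-3.4, 0, -2], [-3.4, 0, -2], [-3.4, 0, -2], [-3, 0, -1.8], [-2, 0, -1.2], [-1, 0, -0.6], [0, 0, 0]]' --rotation '[[0, 1, -0.5], [0, 0, 0], [0, 0, 0], [0, 0, 0], [0, 0, 0], [0, 0, 0], [0, 0, 0], [0, 0, 0], [0, 0, 0], [0, 0, 0]]'

```text
t: 7.23
position: [654.3, -95.2, 234.4]
tcp_rot: [-0.338, 2.067, -2.058]
contact_force: [-1.1, 0.4, 0.1]
gripper_width: 87.6
```

```bash
python3 -c "
from h import *
p,W=cloud('wrist')
print(slab(W,(668,-71),30,140,160),slab(W,(620,49),25,150,170))
go((668,-71.5),135)"
```

```text
[1480.   147.3  670.2  -72.4   16.8  671.   -72.1] [899.  157.2 621.7  47.6  12.6 623.1  46.4]
t7.28 pos [653.4 -96.5 234.1] y [-0.019  0.001 -1.   ] z [ 0.302 -0.953 -0.007] w87.8 F [-0.  -0.4  0.4] j [ 0.27  0.51 -0.3   1.49  0.15  1.18 -1.31]
world d [ 14.7  25.  -93.1] tool cm [-2.32  9.29 -1.87]
rot fix deg [ 0.4 -0.8  1. ]
```

jog_arm --fingers '[-1, -1, -1, -1, -1, -1, -1]' --offset '[[-1.8, 1, -1.4], [-0.5, 2, -0.4], [0, 2.5, 0], [0, 2, 0], [0, 0.8, 0], [0, 0.4, 0], [0, 0, 0]]' --rotation '[[0.4, -0.8, 1], [0, 0, 0], [0, 0, 0], [0, 0, 0], [0, 0, 0], [0, 0, 0], [0, 0, 0]]'

```text
t: 7.87
position: [663.6, -88.9, 142.6]
tcp_rot: [-0.322, 2.049, -2.067]
contact_force: [0.1, 0.7, -1.0]
gripper_width: 87.7
```

```bash
python3 -c "
from h import *
go((669,-72),135)"
```

```text
t7.87 pos [663.6 -88.9 142.6] y [-0.003 -0.009 -1.   ] z [ 0.302 -0.953  0.008] w87.7 F [ 0.1  0.7 -1. ] j [ 0.24  0.6  -0.28  1.57  0.2   1.   -1.36]
world d [ 5.4 17.  -1.6] tool cm [-1.03  0.14 -1.46]
rot fix deg [-0.4 -0.8  0.3]
```

jog_arm --fingers '[-1, -1, -1]' --offset '[[-1, 0, -1.4], [0, 0, 0], [0, 0, 0]]' --rotation '[[-0.4, -0.8, 0.3], [0, 0, 0], [0, 0, 0]]'

```text
t: 8.12
position: [669.8, -74.2, 145.1]
tcp_rot: [-0.325, 2.047, -2.05]
contact_force: [-0.1, -1.4, -0.1]
gripper_width: 87.7
```

```bash
python3 -c "
from h import *
go((669,-72),135)"
```

```text
t8.12 pos [669.8 -74.2 145.1] y [ 0.003 -0.001 -1.   ] z [ 0.312 -0.95   0.002] w87.7 F [-0.1 -1.4 -0.1] j [ 0.23  0.6  -0.29  1.56  0.19  1.01 -1.37]
world d [-0.9  2.2 -4.1] tool cm [ 0.01  0.41 -0.24]
rot fix deg [-0.1 -0.2 -0.1]
```

jog_arm --fingers '[-1, 0.3, 1, 1, 1, 1, 1, 1, 1, 1]' --offset '[[0, 0.4, -0.2], [0, 0, 0], [0, 0, 0], [0, 0, 0], [0, 0, 0], [0, 0, 0], [0, -1.5, 0], [0, -3, 0], [0, -3, 0], [0, -1.5, 0]]' --rotation '[[0, 0, 0], [0, 0, 0], [0, 0, 0], [0, 0, 0], [0, 0, 0], [0, 0, 0], [0, 0, 0], [0, 0, 0], [0, 0, 0], [0, 0, 0]]'

```text
t: 8.95
position: [667.2, -71.1, 231.2]
tcp_rot: [-0.333, 2.05, -2.05]
contact_force: [0.6, -0.6, -0.3]
gripper_width: 30.9
```

```bash
python3 -c "
from h import *
go((518,-322),220)"
```

```text
t8.95 pos [667.2 -71.1 231.2] y [-0.003 -0.001 -1.   ] z [ 0.314 -0.949 -0.   ] w30.9 F [ 0.6 -0.6 -0.3] j [ 0.23  0.52 -0.3   1.47  0.16  1.17 -1.34]
world d [-149.2 -250.9   -5.2] tool cm [22.05  0.58 19.14]
rot fix deg [ 0.  -0.   0.2]
```

```bash
python3 -c "
from h import *
p,W=cloud('wrist','pics/w2.png')
print(slab(W,(669,-72),30,138,160))
state()"
```

```text
[1472.   147.3  670.2  -71.7   16.8  671.2  -71.4]
t9.00 pos [668.3 -71.1 233.7] y [ 0.001 -0.001 -1.   ] z [ 0.314 -0.949  0.001] w27.5 F [-0.1 -0.1  1.7] j [ 0.23  0.52 -0.3   1.47  0.16  1.17 -1.34]
```

View pics/w2.png

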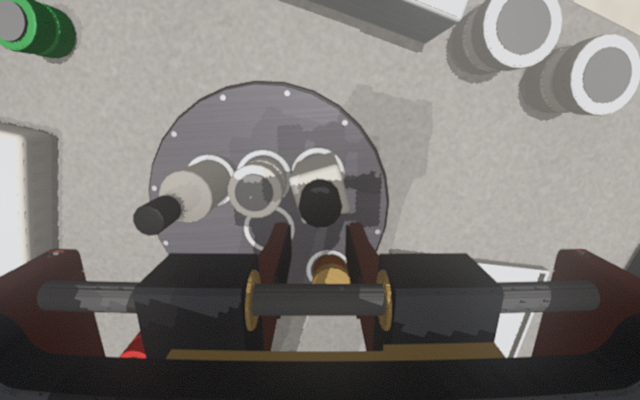

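The fingers were still closing when I lifted (about 80 mm/s); the bottle stands unmoved at (321,205). I'll go again with a half-open gripper.

jog_arm --fingers '[-0.4, -0.4, -0.4, -0.4, -0.4, -0.4, -0.4, -0.4, -0.4]' --offset '[[0, 0, 0], [0, 0, 0], [0, 0, 0], [0, 0, 0], [0, 3, 0], [0, 3, 0], [0, 2.5, 0], [0, 0.7, 0], [0, 0, 0]]' --rotation '[[0, 0, 0], [0, 0, 0], [0, 0, 0], [0, 0, 0], [0, 0, 0], [0, 0, 0], [0, 0, 0], [0, 0, 0], [0, 0, 0]]'

```text
t: 9.75
position: [667.0, -71.6, 134.6]
tcp_rot: [-0.332, 2.049, -2.051]
contact_force: [1.2, 0.4, 0.6]
gripper_width: 61.5
```

```bash
python3 -c "
from h import *
go((669,-72),135)"
```

```text
t9.75 pos [667.  -71.6 134.6] y [-0.002 -0.001 -1.   ] z [ 0.314 -0.95   0.   ] w61.5 F [1.2 0.4 0.6] j [ 0.23  0.61 -0.29  1.57  0.2   0.99 -1.37]
world d [ 2.  -0.4  6.4] tool cm [-0.18 -0.64  0.1 ]
rot fix deg [-0.  -0.1  0.1]
```

jog_arm --fingers '[-0.4, 1, 1, 1, 1, 1, 1, 1, 1, 1]' --offset '[[-0.1, -0.6, 0], [0, 0, 0], [0, 0, 0], [0, 0, 0], [0, 0, 0], [0, 0, 0], [0, 0, 0], [0, 0, 0], [0, -1.5, 0], [0, -1.5, 0]]' --rotation '[[0, 0, 0], [0, 0, 0], [0, 0, 0], [0, 0, 0], [0, 0, 0], [0, 0, 0], [0, 0, 0], [0, 0, 0], [0, 0, 0], [0, 0, 0]]'

```text
t: 10.58
position: [667.6, -71.2, 173.1]
tcp_rot: [-0.334, 2.05, -2.051]
contact_force: [1.0, -0.2, -2.0]
gripper_width: 33.5
```

```bash
python3 -c "
from h import *
go((518,-322),220)"
```

```text
t10.58 pos [667.6 -71.2 173.1] y [-0.004 -0.001 -1.   ] z [ 0.314 -0.95  -0.   ] w33.5 F [ 1.  -0.2 -2. ] j [ 0.23  0.58 -0.29  1.53  0.18  1.06 -1.36]
world d [-149.5 -250.8   52.9] tool cm [22.09 -5.22 19.12]
rot fix deg [ 0.  -0.1  0.2]
```

jog_arm --fingers '[1, 1, 1, 1, 1, 1, 1, 1, 1, 1]' --offset '[[0, -2.6, 0], [0, -2.6, 0], [2, 0, 1.8], [3, 0, 2.6], [3, 0, 2.6], [3, 0, 2.6], [3, 0, 2.6], [3, 0, 2.6], [2.5, 0, 2.2], [1.5, 0, 1.2]]' --rotation '[[0, 0, 0], [0, 0, 0], [0, 0, 0], [0, 0, 0], [0, 0, 0], [0, 0, 0], [0, 0, 0], [0, 0, 0], [0, 0, 0], [0, 0, 0]]'

```text
t: 11.42
position: [523.1, -310.4, 227.6]
tcp_rot: [-0.346, 2.045, -2.036]
contact_force: [0.6, -1.0, -3.1]
gripper_width: 33.4
```

jog_arm --fingers '[1, 1, 1]' --offset '[[0.6, 0, 0.5], [0, 0, 0], [0, 0, 0]]' --rotation '[[0, 0, 0], [0, 0, 0], [0, 0, 0]]'

```text
t: 11.67
position: [514.7, -322.8, 227.0]
tcp_rot: [-0.34, 2.051, -2.044]
contact_force: [0.6, 0.3, -2.1]
gripper_width: 33.2
```

```bash
python3 -c "
from h import *
go((518,-322),124)"
```

```text
t11.67 pos [ 514.7 -322.8  227. ] y [-0.005  0.003 -1.   ] z [ 0.319 -0.948 -0.004] w33.2 F [ 0.6  0.3 -2.1] j [ 0.67  0.42 -0.25  1.65  0.11  1.1  -0.86]
world d [  3.3   0.8 -97. ] tool cm [-0.37  9.7   0.07]
rot fix deg [0.2 0.2 0.2]
```

jog_arm --fingers '[1, 1, 1, 1, 1, 1, 1]' --offset '[[-0.3, 1.2, 0], [0, 2.5, 0], [0, 2.5, 0], [0, 1.7, 0], [0, 0.8, 0], [0, 0.2, 0], [0, 0, 0]]' --rotation '[[0, 0, 0], [0, 0, 0], [0, 0, 0], [0, 0, 0], [0, 0, 0], [0, 0, 0], [0, 0, 0]]'

```text
t: 12.25
position: [527.3, -306.6, 131.7]
tcp_rot: [-0.351, 2.043, -2.025]
contact_force: [0.0, 0.2, -1.4]
gripper_width: 33.3
```

jog_arm --fingers '[1, 1]' --offset '[[0, 0.2, 0], [0, 0.2, 0]]' --rotation '[[0, 0, 0], [0, 0, 0]]'

```text
t: 12.42
position: [529.5, -305.0, 129.6]
tcp_rot: [-0.351, 2.04, -2.023]
contact_force: [-6.0, 2.0, 16.7]
gripper_width: 33.5
```

jog_arm --fingers '[1, 1, 1, 1, 1]' --offset '[[0, -0.7, 0], [1.5, 0, 1.1], [0, 0, 0], [0, 0.2, 0], [0, 0.2, 0]]' --rotation '[[0, 0, 0], [0, 0, 0], [0, 0, 0], [0, 0, 0], [0, 0, 0]]'

```text
t: 12.83
position: [522.4, -321.6, 138.8]
tcp_rot: [-0.343, 2.03, -2.026]
contact_force: [-0.9, -0.2, -2.6]
gripper_width: 33.3
```

jog_arm --fingers '[1, 1, 1]' --offset '[[0, 0.5, 0], [0, 0.3, 0], [0, 0.1, 0]]' --rotation '[[0, 0, 0], [0, 0, 0], [0, 0, 0]]'

```text
t: 13.08
position: [523.3, -321.2, 129.8]
tcp_rot: [-0.341, 2.028, -2.026]
contact_force: [0.1, -0.6, 3.8]
gripper_width: 33.4
```

Touching. Release and rise; then look.

jog_arm --fingers '[0.1, -0.5, -0.5, -0.5, -0.5, -0.5, -0.5, -0.5, -0.5]' --offset '[[0, 0, 0], [0, 0, 0], [0, 0, 0], [0, 0, 0], [0, -2.5, 0], [0, -4, 0], [0, -4, 0], [0, -1, 0], [0, 0, 0]]' --rotation '[[0, 0, 0], [0, 0, 0], [0, 0, 0], [0, 0, 0], [0, 0, 0], [0, 0, 0], [0, 0, 0], [0, 0, 0], [0, 0, 0]]'

```text
t: 13.83
position: [522.0, -320.1, 248.0]
tcp_rot: [-0.346, 2.031, -2.023]
contact_force: [-0.8, 0.3, -0.2]
gripper_width: 65.9
```

```bash
python3 -c "
from h import *
p,W=cloud('wrist','pics/w3.png')
print('sq',slab(W,(523,-321),30,123,145),'st',slab(W,(451,-332),35,123,145))
m=(np.hypot(W[...,0]-523,W[...,1]+321)<45)&(W[...,2]>86)&(W[...,2]<102)
print(cv2.minAreaRect(W[m][:,:2].astype(np.float32)))
go((620.5,48.8),240)"
```

```text
sq [1147.   131.2  524.5 -321.2   16.9  525.3 -320.7] st [1825.   133.3  452.1 -332.    25.7  458.9 -329.9]
((524.2130737304688, -321.0312194824219), (46.33022689819336, 46.05026626586914), 35.948020935058594)
t13.88 pos [ 522.1 -320.1  247.4] y [ 0.011  0.006 -1.   ] z [ 0.342 -0.94  -0.002] w65.7 F [0.9 0.1 0.2] j [ 0.67  0.4  -0.27  1.62  0.1   1.13 -0.84]
world d [ 98.4 368.9  -1.4] tool cm [-21.86   0.46 -31.3 ]
rot fix deg [ 0.1  1.6 -0.7]
```

View pics/w3.png

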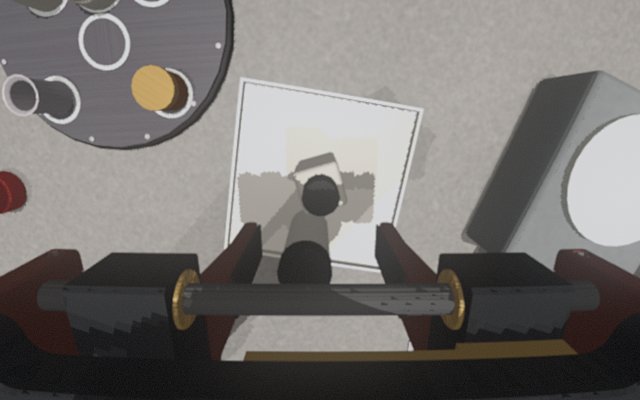

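Square (321,195) and straight (304,262) both stand upright inside the tray.

jog_arm --fingers '[-0.5, -0.5, -0.5, -0.5, -0.5, -0.5, -0.5, -0.5, -0.5, -0.5]' --offset '[[-2.3, 0, -3.3], [-2.3, 0, -3.3], [-2.3, 0, -3.3], [-2.3, 0, -3.3], [-2.3, 0, -3.3], [-2.3, 0, -3.3], [-2.3, 0, -3.3], [-2.3, 0, -3.3], [-1.8, 0, -2.6], [-0.8, 0, -1.2]]' --rotation '[[0, 1.5, -0.7], [0, 0, 0], [0, 0, 0], [0, 0, 0], [0, 0, 0], [0, 0, 0], [0, 0, 0], [0, 0, 0], [0, 0, 0], [0, 0, 0]]'

```text
t: 14.72
position: [622.7, 39.3, 228.9]
tcp_rot: [-0.34, 2.069, -2.061]
contact_force: [-0.9, 2.2, 0.0]
gripper_width: 66.0
```

jog_arm --fingers '[-0.5, -0.5]' --offset '[[0, 0, 0], [0, 0, 0]]' --rotation '[[0, 0, 0], [0, 0, 0]]'

```text
t: 14.88
position: [621.5, 45.1, 224.8]
tcp_rot: [-0.353, 2.069, -2.055]
contact_force: [0.1, -0.3, -0.2]
gripper_width: 65.6
```

```bash
python3 -c "
from h import *
p,W=cloud('wrist')
print(slab(W,(620,49),25,150,170),'pot',slab(W,(640.4,-10.4),35,72,88))
go((620.5,48.8),143)"
```

```text
[914.  157.2 622.1  49.   12.4 623.4  49. ] pot [2434.    76.9  643.1  -11.3   27.9  644.1  -10.1]
t14.93 pos [621.2  44.7 224.6] y [-0.026  0.003 -1.   ] z [ 0.309 -0.951 -0.011] w66.1 F [-0.7  0.  -0.2] j [ 0.11  0.47 -0.37  1.59  0.17  1.14 -1.55]
world d [ -0.6   4.1 -75.6] tool cm [-0.25  7.56 -0.32]
rot fix deg [ 0.6 -0.4  1.4]
```

jog_arm --fingers '[-0.5, -0.5, -0.5, -0.5, -0.5, -0.5]' --offset '[[-0.3, 0, -0.3], [0, 2, 0], [0, 2.5, 0], [0, 1.8, 0], [0, 0.7, 0], [0, 0, 0]]' --rotation '[[0.6, -0.4, 1.4], [0, 0, 0], [0, 0, 0], [0, 0, 0], [0, 0, 0], [0, 0, 0]]'

```text
t: 15.43
position: [622.0, 33.7, 150.5]
tcp_rot: [-0.318, 2.05, -2.063]
contact_force: [0.1, -0.6, -0.7]
gripper_width: 65.9
```

```bash
python3 -c "
from h import *
go((621,49),143)"
```

```text
t15.43 pos [622.   33.7 150.5] y [ 0.001 -0.006 -1.   ] z [ 0.302 -0.953  0.006] w65.9 F [ 0.1 -0.6 -0.7] j [ 0.11  0.53 -0.35  1.68  0.22  0.97 -1.58]
world d [-1.  15.3 -1.5] tool cm [-0.37  0.14 -1.49]
rot fix deg [-0.3 -0.8  0.1]
```

jog_arm --fingers '[-0.5, -0.5, -0.5, 1, 1, 1, 1, 1, 1, 1]' --offset '[[-0.4, 0.1, -1.4], [0, 0, 0], [0, 0, 0], [0, 0, 0], [0, 0, 0], [0, 0, 0], [0, 0, 0], [0, 0, 0], [0, 0, 0], [0, 0, 0]]' --rotation '[[-0.3, -0.8, 0.1], [0, 0, 0], [0, 0, 0], [0, 0, 0], [0, 0, 0], [0, 0, 0], [0, 0, 0], [0, 0, 0], [0, 0, 0], [0, 0, 0]]'

```text
t: 16.27
position: [623.7, 47.1, 154.3]
tcp_rot: [-0.321, 2.045, -2.048]
contact_force: [0.4, -0.2, -1.3]
gripper_width: 24.5
```

jog_arm --fingers '[1, 1]' --offset '[[0, 0, 0], [0, 0, 0]]' --rotation '[[0, 0, 0], [0, 0, 0]]'

```text
t: 16.43
position: [623.6, 47.0, 154.1]
tcp_rot: [-0.322, 2.045, -2.049]
contact_force: [0.6, 0.1, 0.4]
gripper_width: 24.5
```

```bash
python3 -c "
from h import *
go((565,-268),240)"
```

```text
t16.43 pos [623.6  47.  154.1] y [ 0.007 -0.001 -1.   ] z [ 0.313 -0.95   0.003] w24.5 F [0.6 0.1 0.4] j [ 0.1   0.53 -0.35  1.68  0.21  0.97 -1.58]
world d [ -58.6 -315.    91.9] tool cm [15.36 -9.21 28.11]
rot fix deg [-0.2 -0.1 -0.3]
```

jog_arm --fingers '[1, 1, 1, 1, 1, 1, 1, 1, 1, 1]' --offset '[[0, -1.5, 0], [0, -3, 0], [0, -3, 0], [0.6, -1.5, 1.1], [1.6, 0, 2.9], [1.7, 0, 3.2], [1.7, 0, 3.2], [1.7, 0, 3.2], [1.7, 0, 3.2], [1.7, 0, 3.2]]' --rotation '[[0, 0, 0], [0, 0, 0], [0, 0, 0], [0, 0, 0], [0, 0, 0], [0, 0, 0], [0, 0, 0], [0, 0, 0], [0, 0, 0], [0, 0, 0]]'

```text
t: 17.27
position: [583.3, -172.0, 245.0]
tcp_rot: [-0.345, 2.042, -2.032]
contact_force: [0.5, 0.7, -2.7]
gripper_width: 24.5
```

```bash
python3 -c "
from h import *
go((565,-268),240)"
```

```text
t17.27 pos [ 583.3 -172.   245. ] y [ 0.002  0.005 -1.   ] z [ 0.332 -0.943 -0.004] w24.5 F [ 0.5  0.7 -2.7] j [ 0.45  0.41 -0.32  1.63  0.13  1.13 -1.14]
world d [-18.3 -96.    1. ] tool cm [ 4.91 -0.15  8.45]
rot fix deg [ 0.2  1.  -0.2]
```

jog_arm --fingers '[1, 1, 1, 1, 1, 1]' --offset '[[1.6, 0, 2.8], [1.2, 0, 2.1], [0.8, 0, 1.3], [0.3, 0, 0.4], [0, 0, 0], [0, 0, 0]]' --rotation '[[0, 0.8, 0], [0, 0, 0], [0, 0, 0], [0, 0, 0], [0, 0, 0], [0, 0, 0]]'

```text
t: 17.77
position: [561.4, -262.2, 242.3]
tcp_rot: [-0.323, 2.059, -2.054]
contact_force: [0.1, 0.9, -1.9]
gripper_width: 24.4
```

```bash
python3 -c "
from h import *
go((565,-268),132)"
```

```text
t17.77 pos [ 561.4 -262.2  242.3] y [-0.003  0.002 -1.   ] z [ 0.304 -0.953 -0.003] w24.4 F [ 0.1  0.9 -1.9] j [ 0.56  0.43 -0.28  1.6   0.13  1.14 -1.01]
world d [   3.6   -5.8 -104.3] tool cm [-0.19 10.42  0.69]
rot fix deg [ 0.2 -0.7  0.2]
```

jog_arm --fingers '[1, 1, 1, 1, 1, 1, 1]' --offset '[[0, 1.4, 0.6], [0.2, 2.6, 0.3], [0.2, 2.6, 0.3], [0.2, 1.7, 0.3], [0.2, 0.8, 0.2], [0, 0.2, 0], [0, 0, 0]]' --rotation '[[0, 0, 0], [0, 0, 0], [0, 0, 0], [0, 0, 0], [0, 0, 0], [0, 0, 0], [0, 0, 0]]'

```text
t: 18.35
position: [563.6, -270.4, 142.4]
tcp_rot: [-0.334, 2.052, -2.04]
contact_force: [0.6, 0.5, -1.4]
gripper_width: 25.0
```

jog_arm --fingers '[1, 1, 1]' --offset '[[0, 0.3, 0], [0, 0.2, 0], [0, 0.1, 0]]' --rotation '[[0, 0, 0], [0, 0, 0], [0, 0, 0]]'

```text
t: 18.6
position: [565.6, -268.9, 138.3]
tcp_rot: [-0.332, 2.049, -2.038]
contact_force: [-0.9, 0.7, 4.4]
gripper_width: 24.4
```

jog_arm --fingers '[0.2, -0.3, -0.5, -0.6, -0.6, -0.6, -0.6, -0.6, -0.6]' --offset '[[0, 0, 0], [0, 0, 0], [0, 0, 0], [0, 0, 0], [0, -2.5, 0], [0, -4, 0], [0, -4, 0], [0, -1, 0], [0, 0, 0]]' --rotation '[[0, 0, 0], [0, 0, 0], [0, 0, 0], [0, 0, 0], [0, 0, 0], [0, 0, 0], [0, 0, 0], [0, 0, 0], [0, 0, 0]]'

```text
t: 19.35
position: [565.8, -269.6, 260.0]
tcp_rot: [-0.329, 2.046, -2.038]
contact_force: [0.1, 0.3, 0.0]
gripper_width: 70.2
```

```bash
python3 -c "
from h import *
p,W=cloud('wrist','pics/w4.png')
print('sq',slab(W,(524,-321),30,123,138),'nk',slab(W,(565,-268),35,133,150))
p,W=cloud('top')
print('tray',slab(W,(524,-321),30,123,138),'nk',slab(W,(565,-268),35,133,150),slab(W,(451,-332),35,123,145))
print('pot',slab(W,(640.4,-10.4),35,72,88),slab(W,(556.4,-121.9),35,52,70),slab(W,(504.3,10),35,62,80))
go((641,-10.6),200)"
```

```text
sq [ 963.   131.3  524.6 -321.1   17.1  525.9 -320.1] nk [ 621.   141.2  563.2 -267.6   12.3  564.  -267.5]
tray [ 238.   131.   522.  -320.    17.4  521.8 -318.3] nk None [ 574.   133.4  449.3 -331.3   26.7  449.5 -329.5]
pot [534.   77.3 640.3 -10.4  27.7 639.6 -10.6] [ 377.    61.4  556.3 -122.3   23.1  555.9 -121.7] [159.   70.3 504.1  10.2  21.3 504.7  10.3]
t19.45 pos [ 565.1 -269.4  257.6] y [ 0.003  0.006 -1.   ] z [ 0.32  -0.947 -0.004] w70.2 F [-0.3 -1.1 -0.6] j [ 0.58  0.42 -0.29  1.57  0.12  1.17 -0.98]
world d [ 75.9 258.8 -51.6] tool cm [-15.45   5.33 -22.06]
rot fix deg [ 0.2  0.3 -0.3]
```

View pics/w4.png

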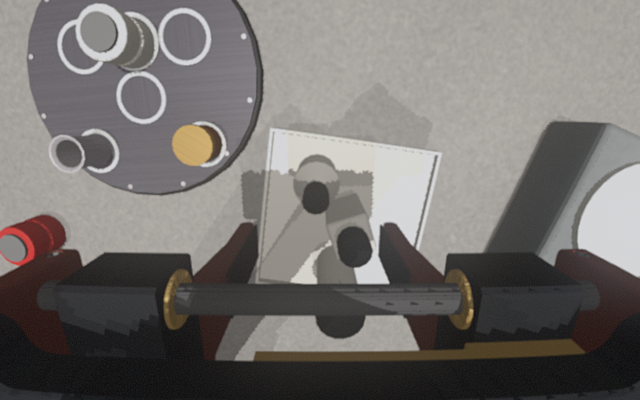

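All three bottles are upright on the tray: necked (316,197), square (353,246), straight (340,310). Now the white pot.

jog_arm --fingers '[-1, -1, -1, -1, -1, -1, -1, -1, -1, -1]' --offset '[[-2.1, 0, -3], [-2.2, 0, -3.2], [-2.2, 0, -3.2], [-2.2, 0, -3.2], [-2.2, 0, -3.2], [-2.2, 1, -3.1], [-1.4, 2, -2], [-0.6, 1.5, -0.8], [0, 0.5, 0], [0, 0, 0]]' --rotation '[[0, 0, 0], [0, 0, 0], [0, 0, 0], [0, 0, 0], [0, 0, 0], [0, 0, 0], [0, 0, 0], [0, 0, 0], [0, 0, 0], [0, 0, 0]]'

```text
t: 20.28
position: [632.8, -7.1, 185.5]
tcp_rot: [-0.354, 2.069, -2.045]
contact_force: [0.4, 0.3, 0.4]
gripper_width: 87.9
```

```bash
python3 -c "
from h import *
p,W=cloud('wrist')
print('pot',slab(W,(640.4,-10.4),35,72,88))
go((641.5,-10.8),64)"
```

```text
pot [3203.    77.2  643.2  -11.3   27.9  644.7  -11.1]
t20.33 pos [632.7  -7.5 185.9] y [-0.022  0.008 -1.   ] z [ 0.314 -0.949 -0.015] w87.6 F [ 0.3  0.5 -1.1] j [ 0.18  0.52 -0.35  1.61  0.18  1.07 -1.46]
world d [   8.9   -3.4 -115.9] tool cm [-0.96 11.56  0.77]
rot fix deg [ 0.8 -0.1  1.1]
```

jog_arm --fingers '[-1, -1, -1, -1, -1, -1]' --offset '[[-0.9, 0.5, 0.7], [0, 2.2, 0], [0, 2.2, 0], [0, 1.4, 0], [0, 0.4, 0], [0, 0, 0]]' --rotation '[[0.7, 0, 1], [0, 0, 0], [0, 0, 0], [0, 0, 0], [0, 0, 0], [0, 0, 0]]'

```text
t: 20.83
position: [648.2, -24.7, 118.7]
tcp_rot: [-0.307, 2.045, -2.06]
contact_force: [0.5, -0.2, 0.8]
gripper_width: 87.6
```

```bash
python3 -c "
from h import *
go((641.5,-10.8),64)"
```

```text
t20.83 pos [648.2 -24.7 118.7] y [ 0.01  -0.005 -1.   ] z [ 0.301 -0.954  0.008] w87.6 F [ 0.5 -0.2  0.8] j [ 0.18  0.59 -0.32  1.65  0.23  0.92 -1.49]
world d [ -6.8  14.  -48.7] tool cm [ 0.27  4.86 -1.58]
rot fix deg [-0.5 -0.8 -0.5]
```

jog_arm --fingers '[-1, -1, -1]' --offset '[[0.3, 0, -1.5], [0, 0, 0], [0, 0, 0]]' --rotation '[[-0.4, -0.6, -0.4], [0, 0, 0], [0, 0, 0]]'

```text
t: 21.08
position: [641.7, -13.3, 121.0]
tcp_rot: [-0.32, 2.048, -2.053]
contact_force: [0.6, -1.2, -0.7]
gripper_width: 88.0
```

```bash
python3 -c "
from h import *
go((641.5,-10.8),64)"
```

```text
t21.08 pos [641.7 -13.3 121. ] y [ 0.004 -0.002 -1.   ] z [ 0.308 -0.951  0.003] w88.0 F [ 0.6 -1.2 -0.7] j [ 0.17  0.59 -0.32  1.66  0.23  0.93 -1.5 ]
world d [ -0.2   2.5 -51. ] tool cm [-0.04  5.1  -0.26]
rot fix deg [-0.2 -0.4 -0.2]
```

jog_arm --fingers '[-1, -1, -1, -1, -1]' --offset '[[0, 1.2, -0.2], [0, 2, 0], [0, 1.4, 0], [0, 0.3, 0], [0, 0, 0]]' --rotation '[[0, 0, 0], [0, 0, 0], [0, 0, 0], [0, 0, 0], [0, 0, 0]]'

```text
t: 21.5
position: [644.0, -9.7, 73.1]
tcp_rot: [-0.312, 2.042, -2.05]
contact_force: [0.9, 0.5, 0.5]
gripper_width: 87.9
```

jog_arm --fingers '[1, 1, 1, 1, 1, 1, 1, 1]' --offset '[[0, 0, 0], [0, 0, 0], [0, 0, 0], [0, 0, 0], [0, 0, 0], [0, 0, 0], [0, 0, 0], [0, 0, 0]]' --rotation '[[0, 0, 0], [0, 0, 0], [0, 0, 0], [0, 0, 0], [0, 0, 0], [0, 0, 0], [0, 0, 0], [0, 0, 0]]'

```text
t: 22.17
position: [645.5, -9.5, 76.0]
tcp_rot: [-0.307, 2.04, -2.049]
contact_force: [0.0, 0.2, -1.0]
gripper_width: 55.6
```

```bash
python3 -c "
from h import *
go((531.5,331.8),200)"
```

```text
t22.17 pos [645.5  -9.5  76. ] y [ 0.017 -0.002 -1.   ] z [ 0.31  -0.951  0.007] w55.6 F [ 0.   0.2 -1. ] j [ 0.15  0.64 -0.31  1.69  0.25  0.83 -1.52]
world d [-114.1  341.3  130. ] tool cm [  0.07 -13.24 -35.9 ]
rot fix deg [-0.4 -0.3 -0.9]
```

jog_arm --fingers '[1, 1, 1, 1, 1, 1, 1, 1, 1, 1]' --offset '[[0, -1.5, 0], [0, -3.5, 0], [0, -3.5, 0], [0, -2.5, -1.2], [0, -1, -3], [0, 0, -3.8], [0, 0, -3.8], [0, 0, -3.8], [0, 0, -3.8], [0, 0, -3.8]]' --rotation '[[0, 0, 0], [0, 0, 0], [0, 0, 0], [0, 0, 0], [0, 0, 0], [0, 0, 0], [0, 0, 0], [0, 0, 0], [0, 0, 0], [0, 0, 0]]'

```text
t: 23.0
position: [572.7, 205.9, 198.4]
tcp_rot: [-0.289, 2.048, -2.066]
contact_force: [0.6, 0.3, -2.0]
gripper_width: 55.5
```

```bash
python3 -c "
from h import *
go((531.5,331.8),150)"
```

```text
t23.00 pos [572.7 205.9 198.4] y [ 0.016 -0.007 -1.   ] z [ 0.29  -0.957  0.011] w55.5 F [ 0.6  0.3 -2. ] j [-0.14  0.45 -0.39  1.68  0.21  1.03 -1.88]
world d [-41.3 125.9 -42.4] tool cm [  0.36   4.09 -13.29]
rot fix deg [-0.6 -1.5 -0.8]
```

jog_arm --fingers '[1, 1, 1, 1, 1, 1, 1]' --offset '[[0, 0, -3.4], [0.1, 0, -3.2], [0.1, 0, -2.6], [0, 0, -1.6], [0, 0, -0.6], [0, 0, 0], [0, 0, 0]]' --rotation '[[-0.5, -1.4, -0.7], [0, 0, 0], [0, 0, 0], [0, 0, 0], [0, 0, 0], [0, 0, 0], [0, 0, 0]]'

```text
t: 23.58
position: [526.6, 329.6, 198.1]
tcp_rot: [-0.346, 2.043, -2.038]
contact_force: [0.7, 0.4, -2.2]
gripper_width: 55.7
```

```bash
python3 -c "
from h import *
p,W=cloud('top')
m=(np.hypot(W[...,0]-531,W[...,1]-331)<60)&(W[...,2]<64)&(W[...,2]>58);print('pan',m.sum())
p,W=cloud('wrist','pics/w5.png')
m=(np.hypot(W[...,0]-531,W[...,1]-331)<65)&(W[...,2]<66)&(W[...,2]>57);P=W[m];print('pan w',m.sum(),cv2.minEnclosingCircle(P[:,:2].astype(np.float32)))
o=arm.get_obs();print(slab(W,o['position'][:2],32,o['position'][2]-10,o['position'][2]+14))
go((531.5,331.8),110)"
```

```text
pan 911
pan w 7315 ((533.1882934570312, 330.33251953125), 54.49895095825195)
[7593.   199.4  530.5  329.7   30.9  533.1  330.8]
t23.68 pos [527.2 328.5 198.1] y [-0.001  0.002 -1.   ] z [ 0.326 -0.945 -0.003] w55.5 F [-0.1 -0.3 -2.1] j [-0.33  0.49 -0.43  1.64  0.22  1.06 -2.06]
world d [  4.3   3.3 -82.1] tool cm [-0.52  8.21 -0.14]
rot fix deg [0.1 0.7 0. ]
```

View pics/w5.png

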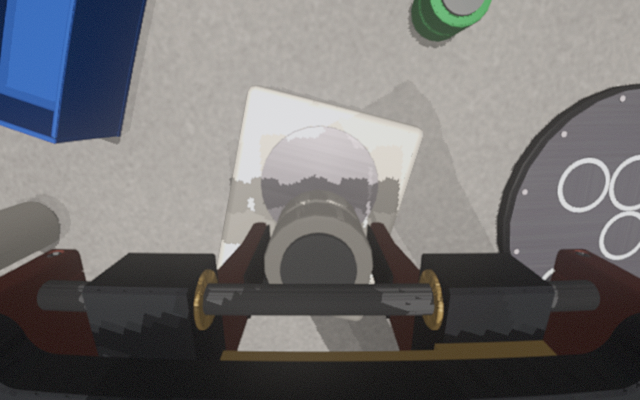

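The pot hangs in the jaws at (318,255), over the pan. Lowering.

jog_arm --fingers '[1, 1, 1, 1, 1, 1, 1]' --offset '[[-0.8, 0.8, 0], [0, 2.2, 0], [0, 2.2, 0], [0, 1.2, 0], [0, 0.3, 0], [0, 0, 0], [0, 0, 0]]' --rotation '[[0, 0, 0], [0, 0, 0], [0, 0, 0], [0, 0, 0], [0, 0, 0], [0, 0, 0], [0, 0, 0]]'

```text
t: 24.27
position: [543.4, 322.5, 127.5]
tcp_rot: [-0.327, 2.047, -2.049]
contact_force: [0.2, -0.4, -1.3]
gripper_width: 55.6
```

```bash
python3 -c "
from h import *
go((535,332),112)"
```

```text
t24.27 pos [543.4 322.5 127.5] y [ 0.003 -0.001 -1.   ] z [ 0.313 -0.95   0.002] w55.6 F [ 0.2 -0.4 -1.3] j [-0.33  0.57 -0.4   1.68  0.27  0.94 -2.08]
world d [-8.4  9.5 -9.5] tool cm [ 0.5   0.94 -1.17]
rot fix deg [-0.1 -0.1 -0.1]
```

jog_arm --fingers '[1, 1, 1, 1]' --offset '[[0.5, 0.2, -1.1], [0, 0.2, 0], [0, 0.2, 0], [0, 0.1, 0]]' --rotation '[[0, 0, 0], [0, 0, 0], [0, 0, 0], [0, 0, 0]]'

```text
t: 24.6
position: [535.7, 333.4, 123.0]
tcp_rot: [-0.322, 2.048, -2.046]
contact_force: [1.0, -0.3, -1.5]
gripper_width: 55.2
```

```bash
python3 -c "
from h import *
go((535,332),112)"
```

```text
t24.60 pos [535.7 333.4 123. ] y [ 0.006  0.002 -1.   ] z [ 0.313 -0.95   0.   ] w55.2 F [ 1.  -0.3 -1.5] j [-0.35  0.58 -0.4   1.69  0.27  0.93 -2.11]
world d [-0.7 -1.5 -5. ] tool cm [0.12 0.5  0.12]
rot fix deg [-0.  -0.1 -0.4]
```

jog_arm --fingers '[1, 1, 1]' --offset '[[0.1, 0.3, 0.1], [0, 0.2, 0], [0, 0.1, 0]]' --rotation '[[0, 0, 0], [0, 0, 0], [0, 0, 0]]'

```text
t: 24.85
position: [535.2, 332.9, 117.6]
tcp_rot: [-0.321, 2.047, -2.044]
contact_force: [0.4, 0.8, -1.4]
gripper_width: 55.8
```

jog_arm --fingers '[1, 1]' --offset '[[0, 0.2, 0], [0, 0.1, 0]]' --rotation '[[0, 0, 0], [0, 0, 0]]'

```text
t: 25.02
position: [535.1, 332.9, 117.5]
tcp_rot: [-0.319, 2.046, -2.044]
contact_force: [-1.7, -0.9, 2.2]
gripper_width: 55.8
```

jog_arm --fingers '[0, -1, -1, -1, -1, -1, -1, -1, -1, -1]' --offset '[[0, 0, 0], [0, 0, 0], [0, 0, 0], [0, 0, 0], [0, 0, 0], [0, 0, 0], [0, -2.5, 0], [0, -4, 0], [0, -4, 0], [0, -2, 0]]' --rotation '[[0, 0, 0], [0, 0, 0], [0, 0, 0], [0, 0, 0], [0, 0, 0], [0, 0, 0], [0, 0, 0], [0, 0, 0], [0, 0, 0], [0, 0, 0]]'

```text
t: 25.85
position: [531.9, 330.3, 239.8]
tcp_rot: [-0.332, 2.046, -2.053]
contact_force: [1.8, 0.8, -0.1]
gripper_width: 88.0
```

```bash
python3 -c "
from h import *
p,W=cloud('wrist')
m=(np.hypot(W[...,0]-531,W[...,1]-331)<65)&(W[...,2]<66)&(W[...,2]>57);P=W[m];print('pan w',m.sum(),cv2.minEnclosingCircle(P[:,:2].astype(np.float32)))
print('pot w',slab(W,(531,331),34,112,130))
p,W=cloud('top');print('pot t',slab(W,(531,331),34,112,130))
go((564,-268),250)"
```

```text
pan w 4694 ((533.1658325195312, 330.22723388671875), 54.46907043457031)
pot w [2856.   118.6  532.9  331.9   27.6  534.4  332.1]
pot t [445.  119.7 529.8 332.4  28.4 524.  328.8]
t25.95 pos [532.7 330.9 240.2] y [ 0.001 -0.002 -1.   ] z [ 0.314 -0.95   0.002] w87.4 F [ 0.6  0.  -0.1] j [-0.33  0.46 -0.43  1.58  0.21  1.15 -2.06]
world d [  31.3 -598.8   15.8] tool cm [15.8  -1.45 57.85]
rot fix deg [-0.1 -0.1 -0. ]
```

Pot sits 1–2 mm from the pan's middle. Back to the necked bottle.

jog_arm --fingers '[-0.6, -0.6, -0.6, -0.6, -0.6, -0.6, -0.6, -0.6, -0.6, -0.6]' --offset '[[1, -0.3, 3.7], [1, -0.3, 3.9], [1, -0.3, 3.9], [1, -0.3, 3.9], [1, 0, 3.9], [1, 0, 3.9], [1, 0, 3.9], [1, 0, 3.9], [1, 0, 3.9], [1, 0, 3.9]]' --rotation '[[0, 0, 0], [0, 0, 0], [0, 0, 0], [0, 0, 0], [0, 0, 0], [0, 0, 0], [0, 0, 0], [0, 0, 0], [0, 0, 0], [0, 0, 0]]'

```text
t: 26.78
position: [556.5, -71.3, 242.6]
tcp_rot: [-0.356, 2.046, -2.037]
contact_force: [0.6, 0.4, 0.2]
gripper_width: 70.1
```

```bash
python3 -c "
from h import *
go((564,-268),240)"
```

```text
t26.78 pos [556.5 -71.3 242.6] y [-0.008  0.003 -1.   ] z [ 0.332 -0.943 -0.005] w70.1 F [0.6 0.4 0.2] j [ 0.29  0.33 -0.31  1.74  0.11  1.1  -1.29]
world d [   7.5 -196.7    3.4] tool cm [ 5.81 -0.4  18.8 ]
rot fix deg [0.3 1.  0.4]
```

jog_arm --fingers '[-0.6, -0.6, -0.6, -0.6, -0.6, -0.6, -0.6, -0.6]' --offset '[[1.1, 0, 3.7], [1.1, 0, 3.7], [1.1, 0, 3.7], [1, 0, 3], [0.6, 0, 1.7], [0.2, 0, 0.6], [0, 0, 0], [0, 0, 0]]' --rotation '[[0.2, 0.8, 0.3], [0, 0, 0], [0, 0, 0], [0, 0, 0], [0, 0, 0], [0, 0, 0], [0, 0, 0], [0, 0, 0]]'

```text
t: 27.45
position: [553.3, -263.3, 231.8]
tcp_rot: [-0.335, 2.064, -2.059]
contact_force: [0.4, -0.2, -0.1]
gripper_width: 70.1
```

```bash
python3 -c "
from h import *
p,W=cloud('wrist')
print('nk',slab(W,(564,-268),30,133,150))
go((562.5,-268),128)"
```

```text
nk [ 790.   141.2  563.  -267.7   12.4  563.9 -267.3]
t27.50 pos [ 553.4 -262.7  231.8] y [-0.015  0.    -1.   ] z [ 0.304 -0.953 -0.005] w70.3 F [-0.5 -0.1  0. ] j [ 0.52  0.42 -0.22  1.62  0.11  1.12 -0.99]
world d [  9.2  -5.3 -97.8] tool cm [-0.86  9.77  0.83]
rot fix deg [ 0.3 -0.7  0.8]
```

jog_arm --fingers '[-0.6, -0.6, -0.6, -0.6, -0.6, -0.6, -0.6]' --offset '[[-0.8, 1.2, 0.8], [0.1, 2.6, 0.2], [0.1, 2.6, 0.2], [0.1, 1.7, 0.2], [0, 0.7, 0], [0, 0, 0], [0, 0, 0]]' --rotation '[[0.2, -0.3, 0.4], [0, 0, 0], [0, 0, 0], [0, 0, 0], [0, 0, 0], [0, 0, 0], [0, 0, 0]]'

```text
t: 28.08
position: [567.4, -259.0, 142.9]
tcp_rot: [-0.344, 2.045, -2.037]
contact_force: [-0.1, 0.9, 0.1]
gripper_width: 70.2
```

```bash
python3 -c "
from h import *
go((562.5,-268),128)"
```

```text
t28.08 pos [ 567.4 -259.   142.9] y [-0.001  0.003 -1.   ] z [ 0.327 -0.945 -0.004] w70.2 F [-0.1  0.9  0.1] j [ 0.51  0.52 -0.22  1.69  0.13  0.94 -1.  ]
world d [-4.9 -9.  -8.9] tool cm [0.76 0.89 0.7 ]
rot fix deg [0.2 0.7 0. ]
```

Correct, close, and lift 2 rows.

jog_arm --fingers '[-0.6, -0.6, 1, 1, 1, 1, 1, 1, 1, 1]' --offset '[[0.7, 0.6, 0.7], [0, 0.1, 0], [0, 0, 0], [0, 0, 0], [0, 0, 0], [0, 0, 0], [0, 0, 0], [0, 0, 0], [0, 0, 0], [0, 0, 0]]' --rotation '[[0, 0, 0], [0, 0, 0], [0, 0, 0], [0, 0, 0], [0, 0, 0], [0, 0, 0], [0, 0, 0], [0, 0, 0], [0, 0, 0], [0, 0, 0]]'

```text
t: 28.92
position: [565.6, -268.1, 140.9]
tcp_rot: [-0.338, 2.037, -2.038]
contact_force: [0.3, -0.2, -1.2]
gripper_width: 24.2
```

```bash
python3 -c "
from h import *
go((620.5,49),250)"
```

```text
t28.92 pos [ 565.6 -268.1  140.9] y [ 0.006  0.001 -1.   ] z [ 0.329 -0.944  0.001] w24.2 F [ 0.3 -0.2 -1.2] j [ 0.53  0.53 -0.22  1.7   0.13  0.93 -0.98]
world d [ 54.8 317.1 115.1] tool cm [-15.67 -11.45 -28.13]
rot fix deg [-0.1  0.8 -0.4]
```

jog_arm --fingers '[1, 1, 1, 1, 1, 1, 1, 1, 1, 1]' --offset '[[0, -1.5, 0], [0, -3.2, 0], [0, -3.2, 0], [-0.6, -1.8, -1.1], [-1.6, 0, -2.9], [-1.8, 0, -3.2], [-1.8, 0, -3.2], [-1.8, 0, -3.2], [-1.8, 0, -3.2], [-1.8, 0, -3.2]]' --rotation '[[0, 0, 0], [0, 0, 0], [0, 0, 0], [0, 0, 0], [0, 0.8, 0], [0, 0, 0], [0, 0, 0], [0, 0, 0], [0, 0, 0], [0, 0, 0]]'

```text
t: 29.75
position: [605.7, -47.7, 238.9]
tcp_rot: [-0.313, 2.058, -2.063]
contact_force: [-0.3, -0.1, -1.8]
gripper_width: 24.5
```

```bash
python3 -c "
from h import *
go((624.7,49),250)"
```

```text
t29.75 pos [605.7 -47.7 238.9] y [-0.001 -0.003 -1.   ] z [ 0.296 -0.955  0.002] w24.5 F [-0.3 -0.1 -1.8] j [ 0.21  0.41 -0.29  1.64  0.13  1.12 -1.38]
world d [19.  96.7 17.1] tool cm [-4.67 -1.74 -8.67]
rot fix deg [-0.1 -1.2  0.1]
```

jog_arm --fingers '[1, 1, 1, 1, 1, 1]' --offset '[[-1.6, 0, -2.9], [-1.2, 0, -2.2], [-0.7, 0, -1.4], [-0.2, 0, -0.4], [0, 0, 0], [0, 0, 0]]' --rotation '[[0, -0.8, 0], [0, 0, 0], [0, 0, 0], [0, 0, 0], [0, 0, 0], [0, 0, 0]]'

```text
t: 30.25
position: [618.9, 45.2, 237.0]
tcp_rot: [-0.344, 2.048, -2.042]
contact_force: [-0.8, -0.4, -1.2]
gripper_width: 24.6
```

```bash
python3 -c "
from h import *
go((624.7,49),151)"
```

```text
t30.25 pos [618.9  45.2 237. ] y [-0.004  0.002 -1.   ] z [ 0.323 -0.946 -0.004] w24.6 F [-0.8 -0.4 -1.2] j [ 0.08  0.44 -0.32  1.6   0.15  1.13 -1.51]
world d [  5.8   3.7 -80. ] tool cm [-0.7   8.   -0.14]
rot fix deg [0.2 0.5 0.2]
```

jog_arm --fingers '[1, 1, 1, 1, 1, 1, 1]' --offset '[[-0.5, 0.8, -0.2], [0, 2.2, -0.2], [0, 2.2, -0.2], [0, 1.4, 0], [0, 0.4, 0], [0, 0, 0], [0, 0, 0]]' --rotation '[[0, 0, 0], [0, 0, 0], [0, 0, 0], [0, 0, 0], [0, 0, 0], [0, 0, 0], [0, 0, 0]]'

```text
t: 30.83
position: [623.1, 40.4, 162.5]
tcp_rot: [-0.329, 2.051, -2.056]
contact_force: [-0.9, -0.7, -1.6]
gripper_width: 24.9
```

```bash
python3 -c "
from h import *
go((624.7,49),151)"
```

```text
t30.83 pos [623.1  40.4 162.5] y [-0.003 -0.003 -1.   ] z [ 0.309 -0.951  0.002] w24.9 F [-0.9 -0.7 -1.6] j [ 0.07  0.51 -0.31  1.67  0.18  0.99 -1.55]
world d [ 1.6  8.6 -5.5] tool cm [-0.42  0.55 -0.77]
rot fix deg [-0.1 -0.4  0.2]
```

jog_arm --fingers '[1, 1, 1, 1, 1, 1]' --offset '[[-0.4, 0, -0.8], [0, 0, 0], [0, 0.2, 0], [0, 0.3, 0], [0, 0.2, 0], [0, 0.1, 0]]' --rotation '[[0, 0, 0], [0, 0, 0], [0, 0, 0], [0, 0, 0], [0, 0, 0], [0, 0, 0]]'

```text
t: 31.33
position: [627.0, 49.4, 157.9]
tcp_rot: [-0.32, 2.049, -2.055]
contact_force: [-0.0, 0.6, -1.2]
gripper_width: 24.9
```

jog_arm --fingers '[1, 1]' --offset '[[0.2, 0.2, 0], [0, 0.2, 0]]' --rotation '[[0, 0, 0], [0, 0, 0]]'

```text
t: 31.5
position: [626.8, 49.8, 156.8]
tcp_rot: [-0.315, 2.047, -2.052]
contact_force: [-5.2, -1.1, 20.1]
gripper_width: 24.2
```

Contact. Release and rise, look.

jog_arm --fingers '[1, 0.2, -0.3, -0.6, -0.6, -0.6, -0.6, -0.6, -0.6, -0.6]' --offset '[[0, -0.2, 0], [0, 0, 0], [0, 0, 0], [0, 0, 0], [0, 0, 0], [0, -2.5, 0], [0, -3.5, 0], [0, -3, 0], [0, -1, 0], [0, 0, 0]]' --rotation '[[0, 0, 0], [0, 0, 0], [0, 0, 0], [0, 0, 0], [0, 0, 0], [0, 0, 0], [0, 0, 0], [0, 0, 0], [0, 0, 0], [0, 0, 0]]'

```text
t: 32.33
position: [624.5, 49.4, 260.4]
tcp_rot: [-0.32, 2.049, -2.054]
contact_force: [-0.2, -0.5, 0.5]
gripper_width: 70.4
```

```bash
python3 -c "
from h import *
p,W=cloud('wrist')
print('nk want 622.1,48.9',slab(W,(621,49),30,148,170))
go((524,-321),240)"
```

```text
nk want 622.1,48.9 [705.  157.2 625.6  49.4  12.4 626.6  49.8]
t32.38 pos [624.4  49.4 259.5] y [ 0.003 -0.002 -1.   ] z [ 0.308 -0.952  0.003] w70.4 F [ 0.2 -0.3  0.5] j [ 0.07  0.42 -0.32  1.56  0.14  1.17 -1.53]
world d [-100.4 -370.4  -13.5] tool cm [20.95  1.4  32.15]
rot fix deg [-0.2 -0.4 -0.1]
```

jog_arm --fingers '[-0.5, -0.5, -0.5, -0.5, -0.5, -0.5, -0.5, -0.5, -0.5, -0.5]' --offset '[[2.2, 0, 3.3], [2.2, 0, 3.4], [2.2, 0, 3.4], [2.2, 0, 3.4], [2.2, 0, 3.4], [2.2, 0, 3.4], [2.2, 0, 3.4], [2.2, 0, 3.4], [1.7, 0, 2.6], [0.8, 0, 1.2]]' --rotation '[[0, 0, 0], [0, 0, 0], [0, 0, 0], [0, 0, 0], [0, 0, 0], [0, 0, 0], [0, 0, 0], [0, 0, 0], [0, 0, 0], [0, 0, 0]]'

```text
t: 33.22
position: [520.1, -311.5, 238.2]
tcp_rot: [-0.355, 2.063, -2.041]
contact_force: [-0.2, 0.2, 0.5]
gripper_width: 65.8
```

jog_arm --fingers '[-0.5, -0.5, -0.5]' --offset '[[0, 0, 0], [0, 0, 0], [0, 0, 0]]' --rotation '[[0, 0, 0], [0, 0, 0], [0, 0, 0]]'

```text
t: 33.47
position: [515.8, -315.3, 232.5]
tcp_rot: [-0.355, 2.074, -2.046]
contact_force: [0.4, 0.8, -0.8]
gripper_width: 65.8
```

```bash
python3 -c "
from h import *
p,W=cloud('wrist')
print('sq',slab(W,(524,-321),30,123,138))
go((523.5,-321),120)"
```

```text
sq [1318.   131.3  524.4 -321.1   16.9  525.5 -320.7]
t33.52 pos [ 516.2 -314.5  232.4] y [-0.026  0.01  -1.   ] z [ 0.313 -0.949 -0.018] w65.7 F [-0.4  0.4  0.4] j [ 0.61  0.41 -0.2   1.63  0.09  1.13 -0.86]
world d [   7.5   -6.6 -106.4] tool cm [-0.74 10.61  1.05]
rot fix deg [ 1.  -0.1  1.2]
```

jog_arm --fingers '[-0.5, -0.5, -0.5, -0.5, -0.5, -0.5, -0.5]' --offset '[[-0.7, 1, 1], [0.1, 2.5, 0.2], [0.1, 2.6, 0.2], [0.1, 1.7, 0.2], [0, 0.8, 0], [0, 0.3, 0], [0, 0, 0]]' --rotation '[[0.9, 0, 1.1], [0, 0, 0], [0, 0, 0], [0, 0, 0], [0, 0, 0], [0, 0, 0], [0, 0, 0]]'

```text
t: 34.1
position: [532.8, -313.7, 140.8]
tcp_rot: [-0.344, 2.04, -2.032]
contact_force: [-0.6, 0.2, 0.1]
gripper_width: 65.8
```

```bash
python3 -c "
from h import *
go((523.5,-321),120)"
```

```text
t34.10 pos [ 532.8 -313.7  140.8] y [ 0.004  0.005 -1.   ] z [ 0.332 -0.943 -0.003] w65.8 F [-0.6  0.2  0.1] j [ 0.6   0.51 -0.2   1.71  0.11  0.92 -0.87]
world d [ -9.3  -7.3 -14.8] tool cm [1.12 1.47 0.38]
rot fix deg [ 0.2  1.  -0.3]
```

jog_arm --fingers '[-0.5, -0.5, 1, 1, 1, 1, 1, 1, 1, 1]' --offset '[[1.1, 1, 0.4], [0, 0.4, 0], [0, 0, 0], [0, 0, 0], [0, 0, 0], [0, 0, 0], [0, 0, 0], [0, 0, 0], [0, 0, 0], [0, 0, 0]]' --rotation '[[0, 0, 0], [0, 0, 0], [0, 0, 0], [0, 0, 0], [0, 0, 0], [0, 0, 0], [0, 0, 0], [0, 0, 0], [0, 0, 0], [0, 0, 0]]'

```text
t: 34.93
position: [525.3, -321.4, 129.8]
tcp_rot: [-0.339, 2.033, -2.032]
contact_force: [0.6, -0.2, -1.6]
gripper_width: 33.8
```

```bash
python3 -c "
from h import *
go((669,-71.5),240)"
```

```text
t34.93 pos [ 525.3 -321.4  129.8] y [ 0.009  0.002 -1.   ] z [ 0.334 -0.943  0.001] w33.8 F [ 0.6 -0.2 -1.6] j [ 0.62  0.52 -0.2   1.73  0.12  0.89 -0.86]
world d [143.7 249.9 116.2] tool cm [-21.99 -11.43 -18.75]
rot fix deg [-0.1  1.1 -0.5]
```

jog_arm --fingers '[1, 1, 1, 1, 1, 1, 1, 1, 1, 1]' --offset '[[0, -1.5, 0], [0, -3.2, 0], [0, -3.2, 0], [-1.2, -1.8, -1], [-2.6, 0, -2.2], [-3, 0, -2.5], [-3, 0, -2.5], [-3, 0, -2.5], [-3, 0, -2.5], [-2.6, 0, -2.2]]' --rotation '[[0, 0, 0], [0, 0, 0], [0, 0, 0], [0, 0, 0], [0, 0.8, 0], [0, 0, 0], [0, 0, 0], [0, 0, 0], [0, 0, 0], [0, 0, 0]]'

```text
t: 35.77
position: [647.3, -121.8, 229.5]
tcp_rot: [-0.314, 2.056, -2.058]
contact_force: [0.0, 0.3, -2.0]
gripper_width: 33.6
```

jog_arm --fingers '[1, 1, 1, 1]' --offset '[[-1.6, 0, -1.3], [-0.7, 0, -0.6], [0, 0, 0], [0, 0, 0]]' --rotation '[[0, 0, 0], [0, 0, 0], [0, 0, 0], [0, 0, 0]]'

```text
t: 36.1
position: [666.3, -84.2, 227.5]
tcp_rot: [-0.328, 2.054, -2.045]
contact_force: [-0.2, -0.8, -2.7]
gripper_width: 33.7
```

```bash
python3 -c "
from h import *
go((671,-72.2),140)"
```

```text
t36.10 pos [666.3 -84.2 227.5] y [-0.     0.005 -1.   ] z [ 0.313 -0.95  -0.005] w33.7 F [-0.2 -0.8 -2.7] j [ 0.23  0.52 -0.25  1.48  0.13  1.16 -1.3 ]
world d [  4.7  12.  -81.5] tool cm [-0.81  8.16 -0.95]
rot fix deg [ 0.3 -0.2 -0.1]
```

jog_arm --fingers '[1, 1, 1, 1, 1, 1, 1]' --offset '[[-0.8, 0.8, -0.9], [0, 2.2, -0.2], [0, 2.2, -0.2], [0, 1.5, -0.2], [0, 0.4, 0], [0, 0, 0], [0, 0, 0]]' --rotation '[[0, 0, 0], [0, 0, 0], [0, 0, 0], [0, 0, 0], [0, 0, 0], [0, 0, 0], [0, 0, 0]]'

```text
t: 36.68
position: [666.5, -77.9, 152.7]
tcp_rot: [-0.316, 2.058, -2.06]
contact_force: [-0.2, -0.8, -2.3]
gripper_width: 33.5
```

```bash
python3 -c "
from h import *
go((671,-72.2),140)"
```

```text
t36.68 pos [666.5 -77.9 152.7] y [-0.001 -0.001 -1.   ] z [ 0.298 -0.955  0.001] w33.5 F [-0.2 -0.8 -2.3] j [ 0.21  0.59 -0.24  1.56  0.16  1.02 -1.35]
world d [ 4.6  5.7 -6.7] tool cm [-0.61  0.67 -0.41]
rot fix deg [-0.  -1.   0.1]
```

jog_arm --fingers '[1, 1, 1, 1, 1, 1]' --offset '[[-0.5, 0, -0.4], [0, 0, 0], [0, 0.3, 0], [0, 0.3, 0], [0, 0.2, 0], [0, 0.2, 0]]' --rotation '[[0, 0, 0], [0, 0, 0], [0, 0, 0], [0, 0, 0], [0, 0, 0], [0, 0, 0]]'

```text
t: 37.18
position: [672.8, -74.0, 146.7]
tcp_rot: [-0.305, 2.055, -2.061]
contact_force: [0.5, 0.7, -2.9]
gripper_width: 33.2
```

jog_arm --fingers '[1, 1]' --offset '[[0, 0.2, 0], [0, 0.1, 0]]' --rotation '[[0, 0, 0], [0, 0, 0]]'

```text
t: 37.35
position: [673.5, -73.7, 146.0]
tcp_rot: [-0.303, 2.053, -2.061]
contact_force: [-2.8, 0.9, 5.6]
gripper_width: 33.6
```

jog_arm --fingers '[0.1, -0.3, -0.5, -1, -1, -1, -1, -1, -1, -1]' --offset '[[0, 0, 0], [0, 0, 0], [0, 0, 0], [0, 0, 0], [0, -2.5, 0], [0, -3.5, 0], [0, -3, 0], [0, -1, 0], [0, 0, 0], [0, 0, 0]]' --rotation '[[0, 0, 0], [0, 0, 0], [0, 0, 0], [0, 0, 0], [0, 0, 0], [0, 0, 0], [0, 0, 0], [0, 0, 0], [0, 0, 0], [0, 0, 0]]'

```text
t: 38.18
position: [672.6, -73.5, 248.4]
tcp_rot: [-0.304, 2.054, -2.06]
contact_force: [-0.1, -0.3, -0.2]
gripper_width: 87.6
```

```bash
python3 -c "
from h import *
p,W=cloud('wrist')
print('sq want 670,-72',slab(W,(670,-72),30,138,170))
go((451,-332),240)"
```

```text
sq want 670,-72 [1278.   147.3  671.5  -74.3   16.9  672.8  -74. ]
t38.23 pos [672.4 -73.5 248. ] y [ 0.007 -0.002 -1.   ] z [ 0.296 -0.955  0.004] w87.7 F [0.6 0.3 0.6] j [ 0.2   0.51 -0.25  1.45  0.13  1.19 -1.34]
world d [-221.5 -258.5   -2. ] tool cm [28.8   0.11 18.14]
rot fix deg [-0.2 -1.2 -0.3]
```

Square is back within about 3 mm. Now the straight bottle.

jog_arm --fingers '[-1, -1, -1, -1, -1, -1, -1, -1, -1, -1]' --offset '[[3.3, 0, 2.1], [3.4, 0, 2.1], [3.4, 0, 2.1], [3.4, 0, 2.1], [3.4, 0, 2.1], [3.4, 0, 2.1], [3, 0, 1.9], [2, 0, 1.3], [1, 0, 0.6], [0, 0, 0]]' --rotation '[[0, -1, 0], [0, 0, 0], [0, 0, 0], [0, 0, 0], [0, 0, 0], [0, 0, 0], [0, 0, 0], [0, 0, 0], [0, 0, 0], [0, 0, 0]]'

```text
t: 39.07
position: [457.3, -316.3, 226.2]
tcp_rot: [-0.352, 2.067, -2.04]
contact_force: [-0.4, -0.9, -0.1]
gripper_width: 87.6
```

jog_arm --fingers '[-1, -1]' --offset '[[0, 0, 0], [0, 0, 0]]' --rotation '[[0, 0, 0], [0, 0, 0]]'

```text
t: 39.23
position: [456.3, -315.7, 223.7]
tcp_rot: [-0.353, 2.072, -2.039]
contact_force: [0.8, 0.7, -0.2]
gripper_width: 87.7
```

```bash
python3 -c "
from h import *
p,W=cloud('wrist')
print('st',slab(W,(451.5,-332),35,123,145))
go((450.5,-332),122)"
```

```text
st [3190.   133.3  451.5 -331.8   25.9  453.1 -331.2]
t39.28 pos [ 456.6 -315.2  223.7] y [-0.021  0.013 -1.   ] z [ 0.316 -0.948 -0.019] w87.7 F [-0.1  0.2  0.3] j [ 0.67  0.34 -0.19  1.77  0.07  1.07 -0.8 ]
world d [ -6.  -16.9 -95.7] tool cm [0.95 9.55 1.6 ]
rot fix deg [1.1 0.1 0.9]
```

jog_arm --fingers '[-1, -1, -1, -1, -1, -1]' --offset '[[1, 0, 1.6], [0.2, 1.5, 0.3], [0.2, 2.2, 0.3], [0.2, 1.2, 0.3], [0, 0.3, 0], [0, 0, 0]]' --rotation '[[1, 0, 0.8], [0, 0, 0], [0, 0, 0], [0, 0, 0], [0, 0, 0], [0, 0, 0]]'

```text
t: 39.78
position: [457.5, -335.7, 169.0]
tcp_rot: [-0.345, 2.04, -2.034]
contact_force: [0.6, -0.1, -0.3]
gripper_width: 87.5
```

```bash
python3 -c "
from h import *
go((450.5,-332),122)"
```

```text
t39.78 pos [ 457.5 -335.7  169. ] y [ 0.002  0.003 -1.   ] z [ 0.332 -0.943 -0.003] w87.5 F [ 0.6 -0.1 -0.3] j [ 0.69  0.4  -0.18  1.82  0.08  0.93 -0.76]
world d [ -7.    3.7 -41. ] tool cm [ 0.55  4.1  -0.57]
rot fix deg [ 0.1  1.  -0.2]
```

jog_arm --fingers '[-1, -1, -1, -1, -1, -1]' --offset '[[0.6, 0, -0.5], [0.1, 1.3, 0], [0.1, 1.6, 0.1], [0, 0.8, 0], [0, 0.2, 0], [0, 0, 0]]' --rotation '[[0, 0, 0], [0, 0, 0], [0, 0, 0], [0, 0, 0], [0, 0, 0], [0, 0, 0]]'

```text
t: 40.28
position: [451.9, -330.0, 132.9]
tcp_rot: [-0.347, 2.032, -2.029]
contact_force: [-0.2, -0.5, 0.3]
gripper_width: 87.8
```

```bash
python3 -c "
from h import *
go((450.5,-332),122)"
```

```text
t40.28 pos [ 451.9 -330.   132.9] y [ 0.007  0.002 -1.   ] z [ 0.339 -0.941  0.   ] w87.8 F [-0.2 -0.5  0.3] j [ 0.69  0.43 -0.18  1.87  0.09  0.84 -0.76]
world d [-1.4 -2.  -4.9] tool cm [0.21 0.48 0.14]
rot fix deg [-0.   1.5 -0.4]
```

jog_arm --fingers '[1, 1, 1, 1, 1, 1, 1, 1, 1]' --offset '[[0.2, 0.5, 0.1], [0, 0, 0], [0, 0, 0], [0, 0, 0], [0, 0, 0], [0, 0, 0], [0, 0, 0], [0, 0, 0], [0, 0, 0]]' --rotation '[[0, 0, 0], [0, 0, 0], [0, 0, 0], [0, 0, 0], [0, 0, 0], [0, 0, 0], [0, 0, 0], [0, 0, 0], [0, 0, 0]]'

```text
t: 41.03
position: [451.6, -332.2, 130.5]
tcp_rot: [-0.344, 2.027, -2.031]
contact_force: [0.0, -0.3, -0.4]
gripper_width: 51.8
```

```bash
python3 -c "
from h import *
go((585,-34),240)"
```

```text
t41.03 pos [ 451.6 -332.2  130.5] y [ 0.01  0.   -1.  ] z [ 0.339 -0.941  0.003] w51.8 F [ 0.  -0.3 -0.4] j [ 0.69  0.44 -0.18  1.87  0.1   0.83 -0.76]
world d [133.4 298.2 115.5] tool cm [-22.78 -11.4  -23.49]
rot fix deg [-0.2  1.5 -0.6]
```

jog_arm --fingers '[1, 1, 1, 1, 1, 1, 1, 1, 1, 1]' --offset '[[0, -1.5, 0], [0, -3.2, 0], [0, -3.2, 0], [-1, -1.8, -1], [-2.4, 0, -2.5], [-2.6, 0, -2.7], [-2.6, 0, -2.7], [-2.6, 0, -2.7], [-2.6, 0, -2.7], [-2.6, 0, -2.7]]' --rotation '[[0, 0, 0], [0, 0, 0], [0, 0, 0], [0, 0, 0], [0, 1, 0], [0, 0, 0], [0, 0, 0], [0, 0, 0], [0, 0, 0], [0, 0, 0]]'

```text
t: 41.87
position: [547.8, -121.3, 230.0]
tcp_rot: [-0.315, 2.053, -2.056]
contact_force: [-0.3, -0.3, -2.1]
gripper_width: 51.4
```

jog_arm --fingers '[1, 1, 1, 1, 1, 1]' --offset '[[-2.2, 0, -2.2], [-1.4, 0, -1.4], [-0.7, 0, -0.7], [0, 0, 0], [0, 0, 0], [0, 0, 0]]' --rotation '[[0, 0, 0], [0, 0, 0], [0, 0, 0], [0, 0, 0], [0, 0, 0], [0, 0, 0]]'

```text
t: 42.37
position: [577.3, -55.0, 228.3]
tcp_rot: [-0.329, 2.052, -2.045]
contact_force: [-0.7, 0.2, -2.9]
gripper_width: 52.0
```

```bash
python3 -c "
from h import *
go((585,-34),140.5)"
```

```text
t42.37 pos [577.3 -55.  228.3] y [-0.     0.003 -1.   ] z [ 0.314 -0.949 -0.003] w52.0 F [-0.7  0.2 -2.9] j [ 0.25  0.37 -0.31  1.72  0.12  1.07 -1.35]
world d [  7.7  21.  -81.8] tool cm [-1.38  8.18 -1.72]
rot fix deg [ 0.2 -0.1 -0.1]
```

jog_arm --fingers '[1, 1, 1, 1, 1, 1, 1]' --offset '[[-1.4, 0.5, -1.7], [0, 2.2, -0.2], [0, 2.2, -0.2], [0, 1.6, -0.2], [0, 0.5, 0], [0, 0, 0], [0, 0, 0]]' --rotation '[[0, 0, 0], [0, 0, 0], [0, 0, 0], [0, 0, 0], [0, 0, 0], [0, 0, 0], [0, 0, 0]]'

```text
t: 42.95
position: [581.2, -44.3, 157.3]
tcp_rot: [-0.311, 2.056, -2.065]
contact_force: [-0.5, -0.2, -2.9]
gripper_width: 51.2
```

```bash
python3 -c "
from h import *
go((585,-34),140.5)"
```

```text
t42.95 pos [581.2 -44.3 157.3] y [ 0.    -0.004 -1.   ] z [ 0.295 -0.955  0.004] w51.2 F [-0.5 -0.2 -2.9] j [ 0.21  0.45 -0.29  1.78  0.16  0.93 -1.42]
world d [  3.8  10.3 -10.8] tool cm [-0.67  1.08 -0.88]
rot fix deg [-0.2 -1.2  0.1]
```

jog_arm --fingers '[1, 1, 1, 1, 1, 1]' --offset '[[-0.6, 0.1, -0.9], [0, 0.2, 0], [0, 0.4, 0], [0, 0.4, 0], [0, 0.2, 0], [0, 0.1, 0]]' --rotation '[[0, 0, 0], [0, 0, 0], [0, 0, 0], [0, 0, 0], [0, 0, 0], [0, 0, 0]]'

```text
t: 43.45
position: [587.0, -35.1, 146.5]
tcp_rot: [-0.301, 2.053, -2.066]
contact_force: [-3.5, 0.1, 12.3]
gripper_width: 51.2
```

jog_arm --fingers '[0, -1, -1, -1, -1, -1, -1, -1, -1, -1]' --offset '[[0, -0.1, 0], [0, 0, 0], [0, 0, 0], [0, 0, 0], [0, 0, 0], [0, 0, 0], [0, -2.5, 0], [0, -3.5, 0], [0, -3, 0], [0, -1, 0]]' --rotation '[[0, 0, 0], [0, 0, 0], [0, 0, 0], [0, 0, 0], [0, 0, 0], [0, 0, 0], [0, 0, 0], [0, 0, 0], [0, 0, 0], [0, 0, 0]]'

```text
t: 44.28
position: [585.0, -34.5, 248.8]
tcp_rot: [-0.307, 2.056, -2.066]
contact_force: [1.1, 0.4, 0.6]
gripper_width: 87.7
```

jog_arm --fingers '[-1, -1, -1, -1, -1, -1, -1, -1, -1, -1]' --offset '[[2, -1, 1], [3, 0, 2], [3, 0, 2], [3, 0, 2], [3, 0, 2], [3, 0, 2], [3, 0, 2], [2, 0, 1], [1, 0, 0], [0, 0, 0]]' --rotation '[[0, 0, 0], [0, 0, 0], [0, 0, 0], [0, 0, 0], [0, 0, 0], [0, 0, 0], [0, 0, 0], [0, 0, 0], [0, 0, 0], [0, 0, 0]]'

```text
t: 45.12
position: [400.3, -241.4, 259.6]
tcp_rot: [-0.3, 2.05, -2.061]
contact_force: [0.6, 0.3, 0.6]
gripper_width: 87.7
```

```bash
python3 -c "
from h import *
p,W=cloud('top','pics/top9.png')
for n,xy,r,a,b in(('neck 619.5,49.6',(620,49),28,148,165),('sq 667.3,-71.4',(668,-71),30,138,155),('st 582.7,-33.3',(583,-33),40,141,157),('pot on 531,331.6',(531,331.6),35,112,130),('jar 556.5,-121.9',(556,-122),35,52,70),('beak 504.2,10.2',(504,10),35,62,80)): print(n,slab(W,xy,r,a,b))
state()"
```

```text
neck 619.5,49.6 [137.  157.5 623.3  49.7  12.8 622.3  50. ]
sq 667.3,-71.4 [245.  147.6 668.8 -73.6  17.2 668.3 -73.3]
st 582.7,-33.3 [568.  149.6 583.7 -34.5  25.9 583.2 -34.6]
pot on 531,331.6 [594.  119.4 530.2 332.1  28.3 529.6 330.8]
jar 556.5,-121.9 [ 378.    61.5  556.5 -122.1   23.2  555.9 -121.8]
beak 504.2,10.2 [157.   70.4 504.4  10.2  21.4 504.5  10.2]
t45.17 pos [ 401.4 -240.9  259.7] y [ 0.012 -0.004 -1.   ] z [ 0.297 -0.955  0.007] w87.9 F [-0.3  0.5 -0.4] j [ 0.61  0.13 -0.19  1.94  0.03  1.05 -0.86]
```

View pics/top9.png

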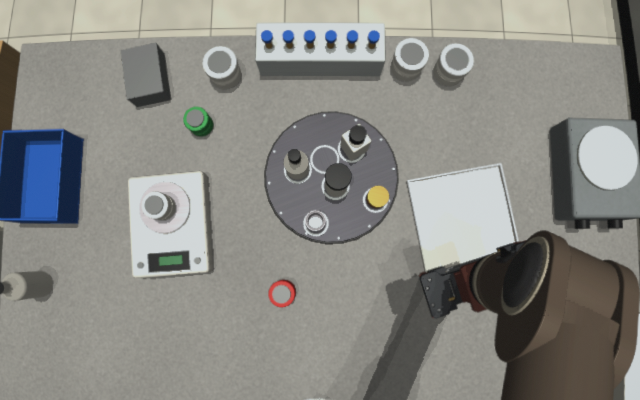

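The final top view shows the pot on the pan (157,205) and the bottles back on their seats at (295,160), (354,140) and (337,180). The beaker and jar have not moved, and the arm is clear.

```bash
python3 -c "
from rig import job
print(job.finish_job())"
```

```text
the job is handed in; nothing more can be done
None
```

The job is done and handed in at about 45 s of the 138 s allowed. All three bottles went to the drip tray, then the pot to the balance pan, then each bottle back to the seat it came from. No verdict was reported.

Last checks, from the top camera just before handing in:

| Item | Distance from where it should be |
|---|---|
| Necked bottle | about 4 mm from its start (limit 15 mm) |
| Square bottle | about 3 mm from its start (limit 15 mm) |
| Straight bottle | about 2 mm from its start (limit 15 mm) |
| Pot | about 1–2 mm from the pan's middle (limit 15 mm) |
| Beaker and jar | not measurably moved (limit 20 mm) |

The bottle-top heights and the picture showed all three bottles and the pot upright. The gripper was open and clear of everything.

- **Missed grip:** the first grip on the square bottle closed too slowly and came up empty. The bottle did not move, and the second grip held.
- **Set-down forces:** the peak force I read was about 23 N, when a held bottle touched the tray. Readings came only at the end of each move, so a brief higher peak would not show.
- **Camera disagreement:** the wrist and top cameras differed by 2–3 mm, close to the stated calibration error.

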